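# Put silver bells away in the dry case

### The job

Put the silver table bells from the bench away in the slant-topped dry case: slide open the glass door over the stacked trays, lift off the shallow upper tray or trays and set them down on the bench, and stand every bell upright in the deep bottom tray. Then restack the shallow trays squarely on the deep one in its bay, slide the door fully shut again and turn the case's dial to 40. Leave the other box in the case and everything else on the bench where it is.

Things in the scene. Friction and masses are not known exactly. Their poses are not given: they have to be found in the camera images.
- case: fixed dark-wood dry case, 294 mm deep (x, away from the robot at yaw 0), 434 mm wide (y, left), walls 12 mm. Origin: centre of its underside, without the tower. Top slopes 10 degrees, lower at the robot's side: frame 180 mm high in front, 205 in the middle, 230 at the back; pulls reach 247. Two glass doors lie in the slope side by side over two bays; the left slides above the right one.
- bay_left (a point): centre of the left bay's floor, 10 mm above the bench, 116 mm to the left (+y) of the case's origin. The left door fully open leaves a gap above it 178 mm wide in y, centred on this point, and 262 mm long in x. The tray stack stands centred here within 12 mm, or in the right bay; a closed wooden box stands in the other.
- bay_right (a point): the like point of the right bay, 116 mm to the right (-y) of the case's origin, laid bare by the right door. At the case's right end stands a grey control tower 90 mm wide (y), 190 mm high, from x -147 to +60 mm in the case's frame, which carries the dial on its top.
- door_left (a joint): slide of the left (upper) glass door, m: 0 = shut, grows as the door slides to the right (-y of the case) over the right door, 0.18 = fully open (end stop). Needs about 2 N; stays where it is left.
- door_right (a joint): slide of the right (lower) glass door, m: 0 = shut, grows as the door slides to the left (+y of the case) under the left door, 0.18 = fully open (end stop). Needs about 2 N; stays where it is left.
- pull_left (a point): centre of the brass bar pull of the left door, at that door's left edge: bar 12 mm thick in y, 14 mm high, 100 mm long up the slope, on two posts; its centre is 30 mm above the left glass and 27 mm above the case's frame. Can be pinched from above across y. Moves with the door.
- pull_right (a point): centre of the like pull of the right door, at that door's right edge, as high as the left pull (40 mm above its own, lower glass). Moves with the door.
- deep_c (a point): deep bottom tray of pale wood, no rib: 150 mm (its x) by 130 mm (its y), 76 mm high, walls and floor 6 mm, so 138 x 118 mm and 70 mm deep inside, about 0.55 kg. Stands on the floor of one bay, its axes along the case's within a few degrees. Point: its centre, half-way up (38 mm above its underside); z up.
- tray_a_c (a point): shallow stacking tray of pale wood, 150 mm (its x) by 130 mm (its y), 36 mm high, walls and floor 6 mm, 0.2-0.4 kg, contents fixed. A rib 12 mm thick runs along y across its middle, flush with the rim, 30 mm high inside, 63 mm free on each side: lift by the rib's middle from above, fingers closing along x. Starts on the deep tray. Point: its centre, 18 mm above its underside; z up.
- tray_b_c (a point): second shallow tray, just like tray_a; starts on top of tray_a, or is absent. Their order in the stack does not matter. Point: its centre, half-way up (18 mm above its underside); z up.
- bell_1_c (a point): silver table bell, one of up to three alike (or absent), standing on the bench right of the case: 64 mm tall, mouth 48 mm in diameter, dome to 30 mm, above it an upright round handle 14 mm in diameter from 30 to 64 mm; grip it from above about 52 mm over the underside. 0.12 kg. Point: on its axis half-way up (32 mm above its underside); z up along the axis.
- bell_2_c (a point): silver table bell, one of up to three alike (or absent), standing on the bench right of the case: 64 mm tall, mouth 48 mm in diameter, dome to 30 mm, above it an upright round handle 14 mm in diameter from 30 to 64 mm; grip it from above about 52 mm over the underside. 0.12 kg. Point: on its axis half-way up (32 mm above its underside); z up along the axis.
- bell_3_c (a point): silver table bell, one of up to three alike (or absent), standing on the bench right of the case: 64 mm tall, mouth 48 mm in diameter, dome to 30 mm, above it an upright round handle 14 mm in diameter from 30 to 64 mm; grip it from above about 52 mm over the underside. 0.12 kg. Point: on its axis half-way up (32 mm above its underside); z up along the axis.
- dial (a joint): dial, rad: grows clockwise seen from above, range 0 to 4.19. White scale with nine black ticks 30 degrees (0.5236 rad) apart for 0, 10, 20 ... 80, clockwise; 40 is the fifth, the longer and thicker tick, on the side away from the robot (+x of the case from the axis): 2.094 rad. About 0.05 N m; stays where it is left.
- dial_grip (a point): on the dial's vertical axis, 219 mm above the bench, in its bar grip: a black bar 50 mm long, 12 mm thick, 30 mm high (top 11 mm above this point) on a 58 mm disc. x axis: along the bar towards its pointer end (white line). Grip from above across the bar.
- casket: closed wooden box 124 x 114 x 88 mm in the other bay of the case; not part of the job, to be left in place. Origin: centre of its underside.
- hammer: steel hammer with a wooden handle, 260 mm long, lying on the bench; not part of the job, to be left in place. Origin: centre of its underside.
- brush: brass-bound brush, 200 mm long, lying on the bench; not part of the job, to be left in place. Origin: centre of its underside.
- pliers: pliers with black grips, about 140 mm long, lying on the bench; not part of the job, to be left in place. Origin: centre of its underside.
- block: square steel bench block on a rubber base, 80 x 80 x 34 mm; not part of the job, to be left in place. Origin: centre of its underside.
- spool: reel of silver wire, 72 mm diameter, 50 mm high; not part of the job, to be left in place. Origin: centre of its underside.
Mind the look-alikes: they are no part of the job. What is shaped like the part that bears bell_2_c but pink is not meant.

How it is judged:
By the outcome, as a careful person would: the job done as asked, in the order asked, and still so for the second after the job is handed in, with the robot touching nothing.
Of tray_b, bell_1, bell_2, bell_3 only 2 to 4 are there at a start; the rules pass over those that are not, and their reading is None.
At some moment in a run one of bell_1, bell_2, bell_3 may be knocked a few centimetres aside while the robot is not near it.
It also fails if it takes over 210 s, if anything falls off the work surface, if the arm or the gripper's body presses on something with over 40 N, if the wrist force passes 120 N, or if a joint passes its speed limit or range.

### The arm

A 6-joint arm with a two-finger parallel gripper is mounted at the origin on the work surface. World frame = base frame: x ahead of the robot, y to its left, z up, the work surface at z = 0. Lengths are in m, angles in degrees, forces in N, time in s.
With the tool pointing down it reaches from about 0.35 to 0.875 m from the base axis. Payload 4.2 kg.
Tool frame: the origin (TCP) lies on the centre line of the jaws, within the pads' length; the fingertips stand tip_reach ahead of it and the grasp point (between the pads) is the TCP (tip_reach is the distance from the TCP to the fingertips, in m); z points along the fingers, y is the line along which they close (so a half turn about z gives the same grasp; the last joint's range is limited). The gripper opens to 87 mm and grips with 3 to 60 N. Pads are 19 mm wide; open, the fingers measure 117 mm over their backs; the gripper's body (75 mm by 190 mm) begins 51 mm behind the grasp point.
Start: joints at [85.692, 22.042, 0.453, 0, -68.411, -14.817], TCP at [0.205, 0.59, 0.218] pointing down, gripper open.
Joint ranges: [-179.83, 179.83], [-69.29, 118.12], [-61.27, 80.66], [-181.25, 117.63], [-171.15, -9.14], [-177.46, 177.46]. Speed limits (degrees/s): [159.86, 159.86, 180, 180, 180, 180].

### API

Orientations are given as a 3x3 rotation matrix whose columns are the frame's x, y, z axes.
In Python, from station import sense, capture, finish_job, tip_reach gives the robot as it stands.
- The arm moves only by the tool arm_command, never from a script. Its argument "deltas" is a list of rows, each a list of 7 numbers: the turn, a rotation vector about the tool's x, y, z in rad, then the shift along the tool's x, y, z in cm, then the closure, from -1 (fully open) to 1 (shut), so that 0 is half open. In form: [[rx, ry, rz, dx, dy, dz, hand], ...]. A call has 1 to 8 rows; each row is the pose to reach, as a shift and turn from the pose commanded when the call began, along the tool's axes at that moment; what a row does not reach only later rows make up. A row lasts 1/12 s, in which the tool goes at most 41.7 mm and 7.16 degrees, less where a joint would pass 70% of its speed; a pose out of reach is approached as far as the arm can. A call with a gripper value outside its range is refused whole. The fingers move at their own pace and stop on an object; the grip force is fixed at half the most. Time passes only in rows, so rows that repeat a pose let the fingers close. It gives the time, the measured TCP pose, the force, the opening and the grip force at its end, in the units of the state.
- sense(): the state, without advancing time (a new reading comes with each control period).
- capture(name): name is "scene" or "side" or "wrist"; returns a dict with "pixels" (480x640x3 uint8, blue, green, red), "fovy" (degrees; the focal length in pixels is half the picture's height over the tangent of half this angle, whatever the lens; pixels are square), "cx", "cy" (the principal point, pixels), "k1" (the pictures are not rectified: a ray, as slopes to the right and down, at radius r is drawn at 1 + k1 r^2 times it, then the intrinsics apply), "rvec" (rotation vector, rad) and "tvec" (3), from world to camera coordinates, as OpenCV has them. Camera axes: x right, y down, z forward; pixel columns grow to the right and rows downward; lengths in m; the calibration is good to about 2 mm. A picture is of the moment at which its call begins. There is no depth.
- finish_job(): hands the job in; it is judged then, once.
The state is a dict: "time_s": time; "joints": joint angles; "joint_velocities": joint speeds; "effort": joint torques, N m; "tcp_pos": TCP position; "ee_rot": TCP orientation; "wrist_force": force on the tool from outside, world axes, zero at the start; "moment": the same for the moment, N m; "gripper_width": opening from 0.0 (shut) to 1.0 (fully open); "gripper_force": force on a finger pad.
Only numpy, scipy, OpenCV 4.12 (cv2) and the standard library are available. Lean on these libraries where they do the work, as an engineer would, in place of code of your own. Each camera call takes 0.05 s, during which the arm holds its last target. There are 200 camera calls.

## Working session

There is one attempt and no reset: what is moved stays moved. The work goes in short steps, Python scripts to look and compute and a tool call to move; the robot and the scene stay as the last step left them, time stands still between calls to the robot, and variables do not carry over. Pictures are saved under pics/ and viewed, at most 14 in all, crops included, and the job is handed in when it is done.

Besides the shell and the picture viewer there is one more tool, called after "Request:" as name([rows], argument=value, ...), one row to a line, values as JSON. arm_command: Moves the arm, as the interface text tells. Its arguments: {"type":"object","properties":{"deltas":{"type":"array"}},"required":["deltas"]}

```bash
ls; mkdir -p pics; cat > h.py <<'E'
import numpy as np, cv2
from station import sense, capture, finish_job, tip_reach
def K(c):
    f=240/np.tan(np.radians(c['fovy'])/2); return np.array([[f,0,c['cx']],[0,f,c['cy']],[0,0,1.]])
def snap(n,fn=None):
    c=capture(n)
    if fn: cv2.imwrite('pics/'+fn,c['pixels'])
    return c
def proj(c,P):
    return cv2.projectPoints(np.array(P,float).reshape(-1,3),np.array(c['rvec'],float),np.array(c['tvec'],float),K(c),np.array([c['k1'],0,0,0.]))[0][:,0]
def back(c,uv,z):
    n=cv2.undistortPoints(np.array(uv,float).reshape(-1,1,2),K(c),np.array([c['k1'],0,0,0.]))[:,0]
    R=cv2.Rodrigues(np.array(c['rvec'],float))[0]; o=-R.T@np.array(c['tvec'],float)
    d=np.c_[n,np.ones(len(n))]@R
    return o+d*((z-o[2])/d[:,2])[:,None]
def delta(pos,yaw=None):
    """needed delta in tool frame (cm) to world pos, tool down; yaw = desired angle (deg) of tool y (closing) axis in world, mod 180"""
    s=sense();R=np.array(s['ee_rot']);p=np.array(s['tcp_pos'])
    d=R.T@(np.array(pos)-p)*100
    a=np.degrees(np.arctan2(R[1,1],R[0,1]))
    print('delta cm',d.round(2),'closing yaw now',a.round(2))
    if yaw is not None:
        t=(yaw-a+90)%180-90
        Rw=cv2.Rodrigues(np.array([0,0,np.radians(t)]))[0]
        print('rz rad',-np.radians(t).round(4), 'tilt fix', cv2.Rodrigues(R.T@Rw@R)[0].ravel().round(4))
E
python3 - <<'E'
from h import *
import pickle
s=sense();print(s,tip_reach)
o={}
for n in('scene','side','wrist'):
    o[n]=snap(n,n+'0.png'); c=o[n]; R=cv2.Rodrigues(np.array(c['rvec']))[0];print(n,c['fovy'],c['cx'],c['cy'],c['k1'],-R.T@np.array(c['tvec']),R[2])
pickle.dump(o,open('c0.pkl','wb'))
E
```

```text
pics
{'time_s': 0.0, 'joints': array([ 8.56908672e+01,  2.20924288e+01,  3.77965965e-01, -3.03705640e-02,
       -6.84102892e+01, -1.48163796e+01]), 'joint_velocities': array([ 0.05998247, -0.01970841,  0.00691604, -0.04241656,  0.00961749,
       -0.03009562]), 'effort': array([ 1.71713136e-04, -3.90667033e+01,  1.87407786e+01,  4.21971112e+00,
        1.09505426e-02, -2.02467354e-04]), 'tcp_pos': array([0.20455017, 0.58991888, 0.21712608]), 'ee_rot': array([[ 9.44739046e-01, -3.27822676e-01, -6.55080950e-04],
       [-3.27823320e-01, -9.44736639e-01, -2.13409476e-03],
       [ 8.07256818e-05,  2.23091346e-03, -9.99997508e-01]]), 'wrist_force': array([-0.45498842,  0.66503991,  0.98751411]), 'moment': array([-0.02673593,  0.02551761,  0.01402821]), 'gripper_force': 0.0, 'gripper_width': 0.9974401026343007} 0.019
scene 50.96291608784713 319.5518090455063 243.3637602312851 -0.11065209452224124 [0.16356038 0.04283216 1.23981467] [ 0.33331531 -0.07887729 -0.93951013]
side 48.5412091037014 314.1780414981908 241.0652011793324 -0.1320970549406084 [ 0.21767794 -0.26901924  1.36170267] [ 0.24700668  0.15944864 -0.95580533]
wrist 70.91504399219907 321.9634101982412 241.9973527951701 -0.0552508347963111 [0.2757571  0.56525643 0.38465071] [-0.26260745  0.08898582 -0.96079074]
```

View pics/scene0.png

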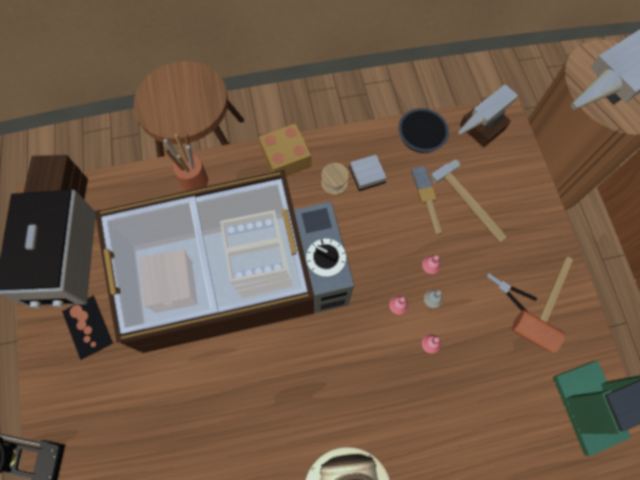

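View pics/side0.png

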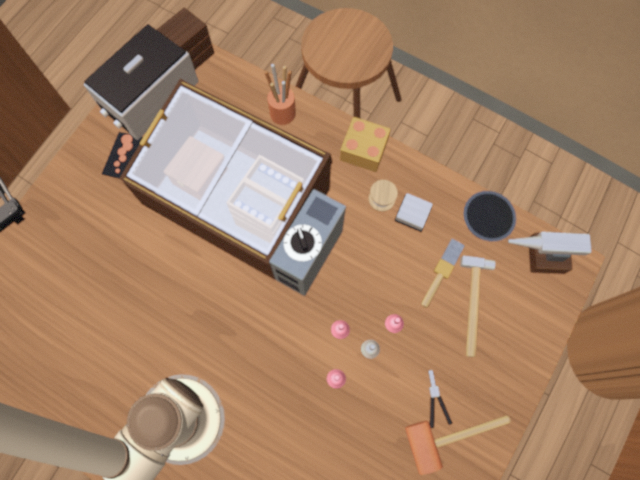

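```bash
cat >> h.py <<'E'
def W(q,P):
    """case-frame points to world"""
    x,y,a=q; P=np.array(P,float).reshape(-1,3); c,s=np.cos(a),np.sin(a)
    return np.c_[x+c*P[:,0]-s*P[:,1], y+s*P[:,0]+c*P[:,1], P[:,2]]
E
python3 - <<'E'
from h import *
import pickle
from scipy.optimize import least_squares
o=pickle.load(open('c0.pkl','rb'))
P=[[.147,.217,.230],[.147,-.217,.230],[-.147,-.217,.180],[-.147,.217,.180]]
px={'scene':[(98,212),(285,173),(311,293),(120,340)],'side':[(182,85),(329,157),(270,265),(127,180)]}
f=lambda q:np.concatenate([(proj(o[n],W(q,P))-px[n]).ravel() for n in px])
r=least_squares(f,[.6,.2,.1],loss='soft_l1',f_scale=3.);q=r.x;print(q,np.degrees(q[2]));print(f(q).reshape(-1,2).round(1))
print('dial',back(o['scene'],[(326,258)],.2),back(o['side'],[(303,243)],.2), )
for n,u in(('scene',(433,300)),('side',(370,349))):print('bell',back(o[n],[u],.03))
vis=[]
for n,(x0,y0) in(('scene',(80,140)),('side',(110,60))):
    im=o[n]['pixels'].copy()
    im=cv2.resize(im[y0:y0+220,x0:x0+280],None,fx=2.85,fy=2.7,interpolation=cv2.INTER_CUBIC)
    im=im[:, :]
    pts=np.array(P+[[.1,.217-.0,0]])
    for a in proj(o[n],W(q,P)): cv2.circle(im,(int((a[0]-x0)*2.85),int((a[1]-y0)*2.7)),3,(0,255,0),-1)
    for a in proj(o[n],W(q,[[0,-.116,.158],[0,-.205,.232],[0,-.217,.205],[0,-.307,.19],[-.147,-.307,.19]])): cv2.circle(im,(int((a[0]-x0)*2.85),int((a[1]-y0)*2.7)),3,(0,0,255),-1)
    cv2.imwrite(f'pics/{n}_z.png',im)
E
```

```text
[0.55936454 0.20624456 0.03416039] 1.9572462218934257
[[-1.  -2. ]
 [ 1.5 -4.7]
 [ 6.   4.1]
 [-1.2  2.7]
 [-0.4 -5.9]
 [ 3.6 -2.4]
 [-0.3  0.5]
 [-7.2  0.8]]
dial [[ 0.49647709 -0.0513008   0.2       ]] [[ 0.50063475 -0.05590127  0.2       ]]
bell [[ 0.39013229 -0.30382109  0.03      ]]
bell [[ 0.39580084 -0.31157686  0.03      ]]
```

View pics/scene_z.png

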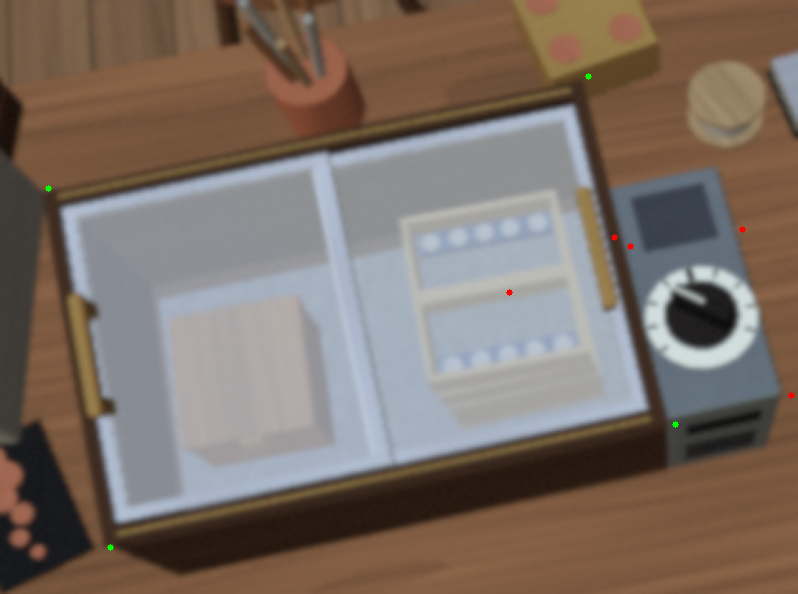

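View pics/side_z.png

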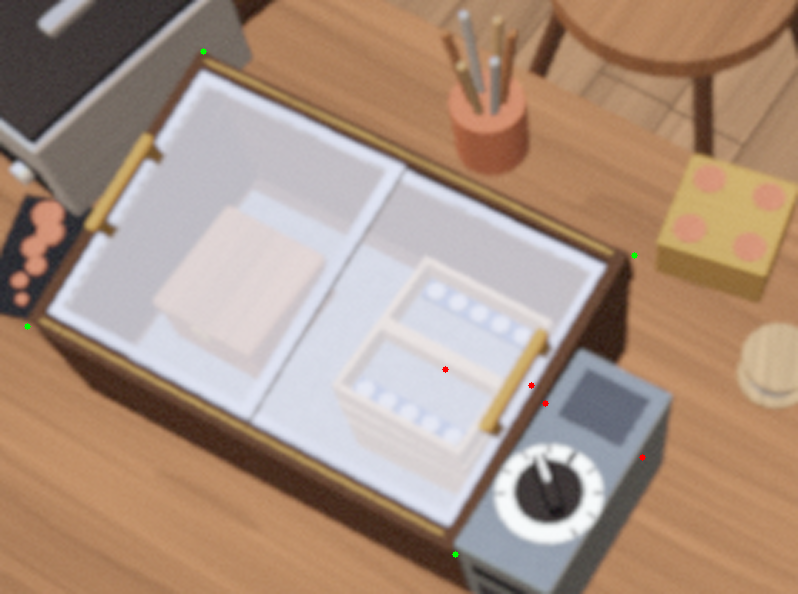

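```bash
python3 - <<'E'
from h import *
import pickle
from scipy.optimize import least_squares
o=pickle.load(open('c0.pkl','rb'))
P=[[.147,.217,.230],[.147,-.217,.230],[-.147,-.217,.180],[-.147,.217,.180],[.06,-.307,.19],[-.147,-.307,.19],[.06,-.217,.19]]
Z={'scene':[(45,208),(578,82),(665,415),(112,538),(716,168),(778,393),(612,190)],'side':[(200,60),(630,258),(450,545),(33,322),(671,398),(550,600),(585,350)]}
off={'scene':(80,140),'side':(110,60)}
z2=lambda n,p:np.array(p)/[2.85,2.7]+off[n]
f=lambda q:np.concatenate([(proj(o[n],W(q,P))-z2(n,Z[n])).ravel() for n in Z])
r=least_squares(f,[.6,.2,.1],loss='soft_l1',f_scale=1.5);q=r.x;print(q.round(4),np.degrees(q[2]));print(f(q).reshape(-1,2).round(1))
def C(p): 
    d=p-np.array([q[0],q[1],0]);c,s=np.cos(q[2]),np.sin(q[2]);return np.c_[c*d[:,0]+s*d[:,1],-s*d[:,0]+c*d[:,1],d[:,2]].round(4)
for nm,z,a,b in(('dialdisc',.2,(702,315),(549,492)),('pullR',.235,(596,248),(514,383)),('pullL',.235,(85,357),(122,182)),('rib',.158,(493,285),(441,355))):
    for n,u in(('scene',a),('side',b)):
        w=back(o[n],[z2(n,u)],z);print(nm,w.round(4),C(w))
np.save('q.npy',q)
for n,(u) in(('scene',[(433,300)]),('side',[(370,349)])):
    x,y=u[0]; cv2.imwrite(f'pics/b_{n}.png',cv2.resize(o[n]['pixels'][y-60:y+60,x-60:x+60],(400,400),interpolation=2))
E
python3 -c "
import cv2;import numpy as np
cv2.imwrite('pics/b.png',np.hstack([cv2.imread('pics/b_%s.png'%n) for n in('scene','side')]))"
```

```text
[0.5603 0.2105 0.0355] 2.031440785657768
[[-0.8 -7. ]
 [ 1.7 -2.2]
 [ 1.7  3.2]
 [-2.4  3.4]
 [ 0.7 -1.1]
 [ 2.6  0.6]
 [-1.1 -0.8]
 [ 0.2 -4. ]
 [ 0.2 -2.2]
 [ 0.6  2.3]
 [-2.9  0.5]
 [ 0.9 -0.3]
 [-0.6 -0.2]
 [-2.2  0. ]]
dialdisc [[ 0.4993 -0.0526  0.2   ]] [[-0.0703 -0.2608  0.2   ]]
dialdisc [[ 0.5018 -0.0542  0.2   ]] [[-0.0679 -0.2625  0.2   ]]
pullR [[0.5588 0.017  0.235 ]] [[-0.0084 -0.1934  0.235 ]]
pullR [[0.5599 0.0138 0.235 ]] [[-0.0075 -0.1965  0.235 ]]
pullL [[0.5453 0.406  0.235 ]] [[-0.0081  0.1959  0.235 ]]
pullL [[0.5499 0.4037 0.235 ]] [[-0.0036  0.1935  0.235 ]]
rib [[0.5726 0.1021 0.158 ]] [[ 0.0084 -0.1088  0.158 ]]
rib [[0.5735 0.1012 0.158 ]] [[ 0.0093 -0.1097  0.158 ]]
```

View pics/b.png

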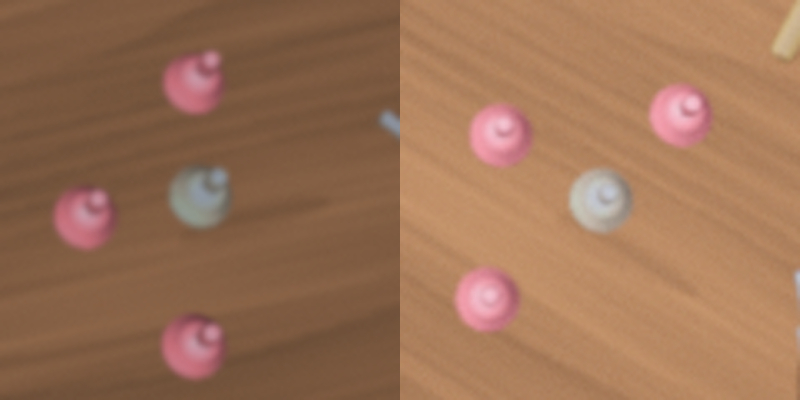

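```bash
python3 - <<'E'
from h import *
import pickle
o=pickle.load(open('c0.pkl','rb'))
for nm,u in(('mat',(88,330)),('matbl',(112,350)),('brush',(440,232)),('brushtop',(415,170)),('block',(368,172)),('toasterfr',(65,305)),('p1',(431,266)),('p2',(398,306)),('p3',(431,346))):print(nm,back(o['scene'],[u],.02).round(3))
q=np.load('q.npy'); print('pull',W(q,[[0,-.195,.236],[0,-.015,.236],[0,-.116,.2]]))
delta([.3,.4,.36]);delta(W(q,[[0,-.195,.30]])[0],92)
E
```

```text
mat [[0.487 0.55  0.02 ]]
matbl [[0.427 0.493 0.02 ]]
brush [[ 0.564 -0.376  0.02 ]]
brushtop [[ 0.754 -0.36   0.02 ]]
block [[ 0.773 -0.231  0.02 ]]
toasterfr [[0.563 0.606 0.02 ]]
p1 [[ 0.479 -0.326  0.02 ]]
p2 [[ 0.395 -0.217  0.02 ]]
p3 [[ 0.282 -0.271  0.02 ]]
pull [[0.56726037 0.01561743 0.236     ]
 [0.56087974 0.1955043  0.236     ]
 [0.56445998 0.09456778 0.2       ]]
delta cm [ 15.25  14.86 -14.23] closing yaw now -109.13
delta cm [53.09 42.4  -8.18] closing yaw now -109.13
rz rad -0.3688 tilt fix [ 0.      0.0006 -0.3688]
```

Request:
arm_command([
  [0, 0, 0, 0, 0, -4, 0],
  [0, 0, -0.1, 4, 3, -8, 0],
  [0, 0, -0.2, 8, 6, -8, 0],
  [0, 0, -0.3, 11, 9, -8, 0],
  [0, 0, -0.369, 14, 12, -8, 0],
  [0, 0, -0.369, 17.5, 14, -8, 0],
  [0, 0, -0.369, 21, 16.5, -8, 0],
  [0, 0, -0.369, 24, 19, -8, 0],
])

```text
time_s: 0.82
tcp_pos: [0.3563, 0.3515, 0.2983]
ee_rot: [[0.999, 0.036, 0.0], [0.036, -0.999, 0.0], [0.0, -0.0, -1.0]]
wrist_force: [0.9, 1.3, -0.4]
gripper_width: 0.525
gripper_force: 0.0
```

```bash
python3 - <<'E'
from h import *
q=np.load('q.npy');print(sense()['tcp_pos']);delta(W(q,[[0,-.195,.30]])[0],92)
E
```

```text
[0.3562556  0.3514929  0.29826271]
delta cm [19.88 34.32 -0.18] closing yaw now -87.94
rz rad 0.001 tilt fix [-0.     0.     0.001]
```

Request:
arm_command([
  [0, 0, 0, 2, 3.5, 0, 0],
  [0, 0, 0, 4, 7, 0, 0],
  [0, 0, 0, 6, 10.5, 0, 0],
  [0, 0, 0, 8, 14, 0, 0],
  [0, 0, 0, 10, 17.5, 0, 0],
  [0, 0, 0, 12, 21, 0, 0],
  [0, 0, 0, 14, 24.5, 0, 0],
  [0, 0, 0, 16, 28, 0, 0],
])

```text
time_s: 1.48
tcp_pos: [0.5259, 0.0772, 0.2981]
ee_rot: [[0.999, 0.035, -0.0], [0.035, -0.999, 0.0], [-0.0, -0.0, -1.0]]
wrist_force: [0.6, 0.5, 0.6]
gripper_width: 0.502
gripper_force: 0.0
```

Request:
arm_command([
  [0, 0, 0, 2, 3, 0, 0],
  [0, 0, 0, 3.9, 6.3, 0, 0],
  [0, 0, 0, 3.9, 6.3, 0, 0],
  [0, 0, 0, 3.9, 6.3, 0, 0],
])

```text
time_s: 1.82
tcp_pos: [0.567, 0.0157, 0.297]
ee_rot: [[1.0, 0.031, -0.002], [0.031, -1.0, -0.0], [-0.002, 0.0, -1.0]]
wrist_force: [0.2, -0.2, -0.3]
gripper_width: 0.503
gripper_force: 0.0
```

```bash
python3 - <<'E'
from h import *
q=np.load('q.npy');print(sense()['tcp_pos']);delta(W(q,[[0,-.195,.236]])[0],92)
c=snap('wrist','w1.png')
s=sense();R=cv2.Rodrigues(np.array(c['rvec']))[0];print((-R.T@c['tvec']-s['tcp_pos']).round(3))
im=c['pixels'].copy()
for p,col in((W(q,[[0,-.195,.239]]),(0,0,255)),(W(q,[[-.05,-.195,.230],[.05,-.195,.247]]),(0,255,0)),(W(q,[[-.068,-.262,.230]]),(255,0,0)),(W(q,[[.0085,-.109,.158]]),(255,0,255))):
    for u in proj(c,p):cv2.circle(im,tuple(int(k) for k in u),4,col,-1)
cv2.imwrite('pics/w1.png',im)
E
```

```text
[0.56697229 0.01574748 0.2970322 ]
delta cm [0.04 0.01 6.1 ] closing yaw now -88.21
rz rad -0.0036 tilt fix [-0.      0.     -0.0036]
[0.076 0.001 0.167]
```

View pics/w1.png

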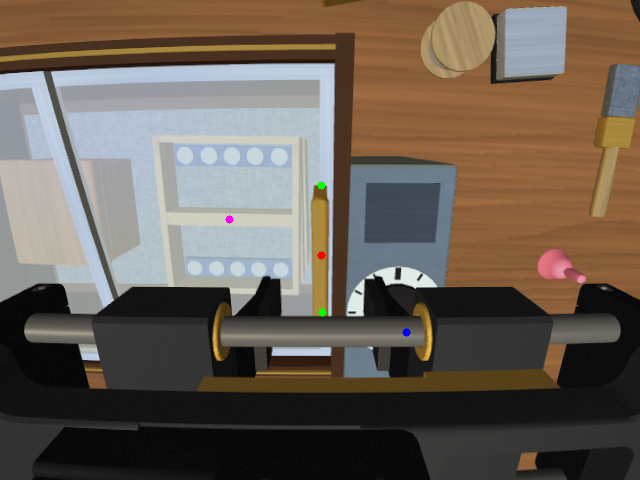

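Request:
arm_command([
  [0, 0, 0, 0, 0, 3, 0],
  [0, 0, 0, 0, 0, 6, 0],
  [0, 0, 0, 0, 0, 6, 0],
  [0, 0, 0, 0, 0, 6, 1],
  [0, 0, 0, 0, 0, 6, 1],
  [0, 0, 0, 0, 0, 6, 1],
  [0, 0, 0, 0, 0, 6, 1],
  [0, 0, 0, 0, 0, 6, 1],
])

```text
time_s: 2.53
tcp_pos: [0.5672, 0.0179, 0.2397]
ee_rot: [[0.999, 0.036, 0.003], [0.036, -0.999, 0.001], [0.003, -0.001, -1.0]]
wrist_force: [0.4, 0.4, -0.7]
gripper_width: 0.206
gripper_force: 0.0
```

Request:
arm_command([
  [0, 0, 0, 0, 0, 0, 1],
  [0, 0, 0, 0, 0, 0, 1],
  [0, 0, 0, 0, 0, 0, 1],
  [0, 0, 0, 0, 0, 0, 1],
])

```text
time_s: 2.87
tcp_pos: [0.5667, 0.0175, 0.2383]
ee_rot: [[0.999, 0.035, 0.0], [0.035, -0.999, -0.0], [0.0, 0.0, -1.0]]
wrist_force: [0.7, 0.9, -1.0]
gripper_width: 0.01
gripper_force: 0.0
```

```bash
python3 - <<'E'
from h import *
c=snap('wrist','w2.png')
print(sense()['gripper_force'],proj(c,[sense()['tcp_pos']]))
E
```

```text
0.0 [[321.76931647 289.95064612]]
```

View pics/w2.png

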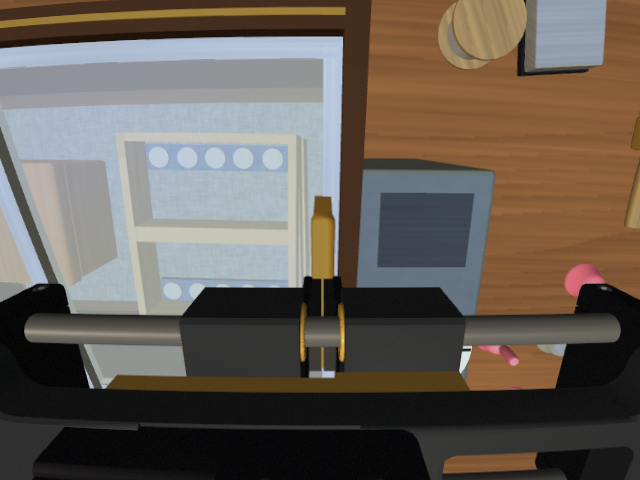

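Request:
arm_command([
  [0, 0, 0, 0, -0.5, 0, 1],
  [0, 0, 0, 0, -1, 0, 1],
  [0, 0, 0, 0, -1.5, 0, 1],
  [0, 0, 0, 0, -2, 0, 1],
])

```text
time_s: 3.25
tcp_pos: [0.5659, 0.0382, 0.2382]
ee_rot: [[0.999, 0.035, -0.0], [0.035, -0.999, 0.0], [-0.0, -0.0, -1.0]]
wrist_force: [0.4, 0.1, -0.2]
gripper_width: 0.004
gripper_force: 0.0
```

```bash
python3 - <<'E'
from h import *
c=snap('wrist','w3.png');s=sense()
print(s['gripper_force'],s['gripper_width'],s['tcp_pos'],s['wrist_force'])
E
```

```text
0.0 0.005623404453639038 [0.5659786  0.03887056 0.23815911] [0.01951903 0.31558622 0.41911427]
```

View pics/w3.png

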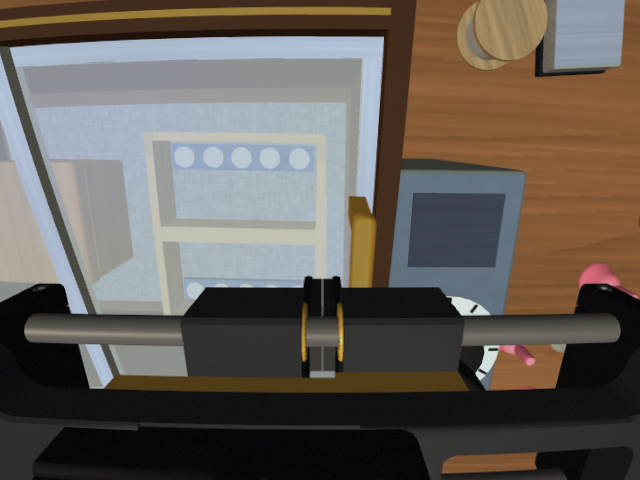

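```bash
python3 - <<'E'
from h import *
from scipy.optimize import least_squares
c=capture('wrist');s=sense();Rt=np.array(s['ee_rot']);pt=np.array(s['tcp_pos'])
Rc=cv2.Rodrigues(np.array(c['rvec']))[0];oc=-Rc.T@c['tvec']
H=Rt.T@Rc.T; t=Rt.T@(oc-pt)   # cam in tool
np.savez('he.npz',H=H,t=t)
def cam(p,yaw): # yaw closing deg
    a=np.radians(yaw);y=np.array([np.cos(a),np.sin(a),0]);z=np.array([0,0,-1.]);R=np.c_[np.cross(y,z),y,z]
    Rcw=(R@H).T;o=R@t+p;d=dict(c);d['rvec']=cv2.Rodrigues(Rcw)[0].ravel();d['tvec']=-Rcw@o;return d
c1=cam(np.array([.56697,.01575,.29703]),-88.21);c2=cam(np.array([.5667,.0175,.2383]),-88);c3=cam(np.array([.56598,.03887,.23816]),-88)
def tri(L):
    f=lambda p:np.concatenate([(proj(k,[p])[0]-u) for k,u in L])
    r=least_squares(f,[.6,.02,.2]);return r.x.round(4),f(r.x).round(1)
print('bar end',tri([(c1,(320,188)),(c2,(323,197)),(c3,(358,198))]))
# case back-right outer top corner, tower back-left/right corner, rib-left end, balls, tray back right corner
print('inner back-right frame corner',tri([(c1,(335,47)),(c2,(343,10)),(c3,(391,12))]))
print('tower back-right',tri([(c1,(456,165)),(c2,(495,171)),(c3,(525,172))]))
print('tray back-left',tri([(c1,(153,137)),(c2,(118,135)),(c3,(144,135))]))
print('rib left',tri([(c1,(163,218)),(c2,(133,232)),(c3,(159,232))]))
q=np.load('q.npy');print(W(q,[[.05,-.195,.248],[.147,-.217,.23],[.06,-.307,.19],[.083,-.051,.158],[.0085,-.051,.158]]))
E
```

```text
bar end (array([0.6106, 0.0187, 0.199 ]), array([ 0.3, -1.2,  0. ,  0.9, -0.3, -0. ]))
inner back-right frame corner (array([0.7017, 0.0126, 0.2342]), array([-0.8,  0.1,  0.7,  0.8, -0.1, -0.8]))
tower back-right (array([ 0.6304, -0.0919,  0.1859]), array([ 0.6,  0.3, -1.1,  0.1,  0.6, -0.4]))
tray back-left (array([0.6456, 0.176 , 0.1433]), array([-0.8,  0.5, -0.2,  0.1,  0.8, -0.5]))
rib left (array([0.5699, 0.1714, 0.1452]), array([ 0.3, -0.1,  0.1,  0.1, -0.4,  0.1]))
[[ 0.61722894  0.01738982  0.248     ]
 [ 0.71494783 -0.0011579   0.23      ]
 [ 0.63119282 -0.09418531  0.19      ]
 [ 0.6451037   0.1624691   0.158     ]
 [ 0.57065053  0.15982824  0.158     ]]
```

```bash
python3 - <<'E'
import cv2,numpy as np
L=[]
for f,(x,y) in(('w1.png',(290,170)),('w2.png',(290,180)),('w3.png',(325,180))):
    L.append(cv2.resize(cv2.imread('pics/'+f)[y:y+120,x:x+64],(266,500),interpolation=2))
cv2.imwrite('pics/bar.png',np.hstack(L))
E
```

```text
(no output)
```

View pics/bar.png

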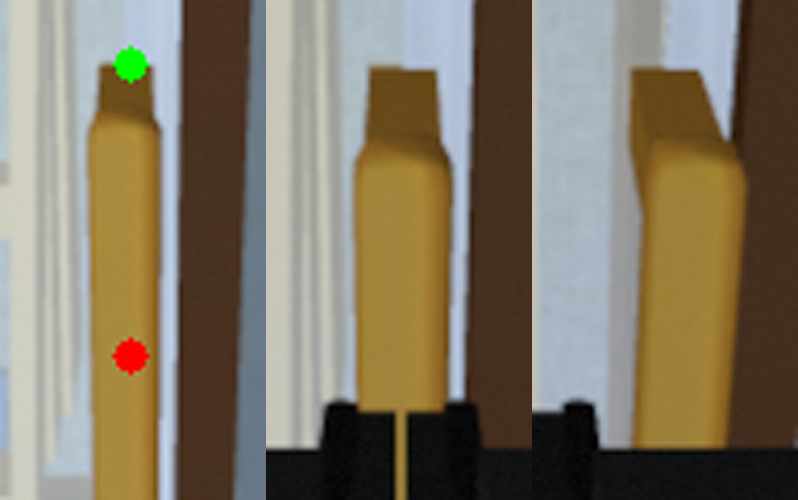

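```bash
cat >> h.py <<'E'
from scipy.optimize import least_squares
_he=np.load('he.npz')
def cam(c,p,yaw):
    a=np.radians(yaw);y=np.array([np.cos(a),np.sin(a),0]);z=np.array([0,0,-1.]);R=np.c_[np.cross(y,z),y,z]
    Rcw=(R@_he['H']).T;o=R@_he['t']+p;d=dict(c);d['rvec']=cv2.Rodrigues(Rcw)[0].ravel();d['tvec']=-Rcw@o;return d
def tri(L):
    f=lambda p:np.concatenate([(proj(k,[p])[0]-u) for k,u in L])
    r=least_squares(f,[.6,.02,.2]);return r.x.round(4),f(r.x).round(1)
E
python3 - <<'E'
from h import *
c=capture('wrist')
c1=cam(c,np.array([.56697,.01575,.29703]),-88.21);c2=cam(c,np.array([.5667,.0175,.2383]),-88);c3=cam(c,np.array([.56598,.03887,.23816]),-88)
print(tri([(c1,(320,199.3)),(c2,(322.9,216)),(c3,(364.2,216))]))
print(tri([(c1,(320,199.3)),(c3,(364.2,216))]))
print(sense()['tcp_pos'])
E
```

```text
(array([0.6064, 0.0186, 0.2336]), array([-0. , -0.3,  0.1,  0.1, -0.1,  0.2]))
(array([0.6063, 0.0186, 0.2331]), array([ 0.1, -0.2, -0.1,  0.2]))
[0.5659195  0.0381408  0.23818767]
```

Request:
arm_command([
  [0, 0, 0, 0, 0, -2, 0],
  [0, 0, 0, -0.5, 1, -2, 0],
  [0, 0, 0, -0.7, 2, -2, 0],
  [0, 0, 0, -0.7, 2, -2, 0],
  [0, 0, 0, -0.7, 2, 0, 0],
  [0, 0, 0, -0.7, 2, 0.8, 0],
  [0, 0, 0, -0.7, 2, 0.8, 0],
  [0, 0, 0, -0.7, 2, 0.8, 0],
])

```text
time_s: 4.07
tcp_pos: [0.5593, 0.0169, 0.2294]
ee_rot: [[0.999, 0.035, -0.002], [0.035, -0.999, -0.001], [-0.002, 0.001, -1.0]]
wrist_force: [0.0, 0.1, 0.0]
gripper_width: 0.479
gripper_force: 0.0
```

Request:
arm_command([
  [0, 0, 0, 0, 0, 0.2, 1],
  [0, 0, 0, 0, 0, 0.2, 1],
  [0, 0, 0, 0, 0, 0.2, 1],
  [0, 0, 0, 0, 0, 0.2, 1],
  [0, 0, 0, 0, 0, 0.2, 1],
  [0, 0, 0, 0, 0, 0.2, 1],
  [0, 0, 0, 0, 0, 0.2, 1],
])

```text
time_s: 4.65
tcp_pos: [0.5598, 0.0173, 0.2285]
ee_rot: [[0.999, 0.035, 0.0], [0.035, -0.999, -0.0], [0.0, 0.0, -1.0]]
wrist_force: [0.9, 0.6, 1.3]
gripper_width: 0.132
gripper_force: 30.0
```

Request:
arm_command([
  [0, 0, 0, 0, -1, 0, 1],
  [0, 0, 0, 0, -3, 0, 1],
  [0, 0, 0, 0, -5.5, 0, 1],
  [0, 0, 0, 0, -8, 0, 1],
  [0, 0, 0, 0, -10.5, 0, 1],
  [0, 0, 0, 0, -13, 0, 1],
  [0, 0, 0, 0, -15, 0, 1],
  [0, 0, 0, 0, -16.5, 0, 1],
])

```text
time_s: 5.32
tcp_pos: [0.5542, 0.1835, 0.2285]
ee_rot: [[0.999, 0.036, 0.001], [0.036, -0.999, -0.001], [0.001, 0.001, -1.0]]
wrist_force: [3.0, -3.1, -0.8]
gripper_width: 0.131
gripper_force: 30.0
```

Request:
arm_command([
  [0, 0, 0, 0, -0.8, 0, 1],
  [0, 0, 0, 0, -1.5, 0, 1],
  [0, 0, 0, 0, -1.8, 0, 1],
  [0, 0, 0, 0, -1.8, 0, 1],
])

```text
time_s: 5.65
tcp_pos: [0.5537, 0.1971, 0.2285]
ee_rot: [[0.999, 0.034, -0.0], [0.034, -0.999, -0.006], [-0.001, 0.006, -1.0]]
wrist_force: [4.1, -10.1, 0.5]
gripper_width: 0.126
gripper_force: 30.0
```

Request:
arm_command([
  [0, 0, 0, 0, 0.2, 0, 0],
  [0, 0, 0, 0, 0.2, 0, 0],
  [0, 0, 0, 0, 0.2, 0, 0],
  [0, 0, 0, 0, 0.2, -3, 0],
  [0, 0, 0, 0, 0.2, -7, 0],
  [0, 0, 0, 0, 0.2, -9, 0],
])

```text
time_s: 6.15
tcp_pos: [0.5543, 0.1988, 0.3225]
ee_rot: [[0.999, 0.036, 0.005], [0.036, -0.999, 0.002], [0.005, -0.002, -1.0]]
wrist_force: [2.4, -0.6, 1.3]
gripper_width: 0.465
gripper_force: 0.0
```

```bash
python3 - <<'E'
from h import *
print(sense()['joints'].round(1));delta([.573,.102,.30],2)
E
```

```text
[ 35.5  15.3   5.5   0.1 -79.8  56.5]
delta cm [1.51 9.74 2.24] closing yaw now -87.95
rz rad -1.5699 tilt fix [ 0.0082 -0.0031 -1.5699]
```

Request:
arm_command([
  [0, 0, 0.12, 0, 1, 0, 0],
  [0, 0, 0.24, 0, 3, 0, 0],
  [0, 0, 0.36, 0.5, 6, 0, 0],
  [0, 0, 0.48, 1, 8, 0, 0],
  [0, 0, 0.6, 1.5, 9.7, 0, 0],
  [0, 0, 0.72, 1.5, 9.7, 0, 0],
  [0, 0, 0.84, 1.5, 9.7, 0, 0],
  [0, 0, 0.96, 1.5, 9.7, 0, 0],
])

```text
time_s: 6.82
tcp_pos: [0.5715, 0.1018, 0.318]
ee_rot: [[0.597, -0.802, -0.001], [-0.802, -0.597, 0.001], [-0.001, 0.0, -1.0]]
wrist_force: [0.3, 0.5, 0.6]
gripper_width: 0.5
gripper_force: 0.0
```

Request:
arm_command([
  [0, 0, 0.12, 0, 0, 0, 0],
  [0, 0, 0.24, 0, 0, 0, 0],
  [0, 0, 0.36, 0, 0, 0, 0],
  [0, 0, 0.48, 0, 0, 0, 0],
  [0, 0, 0.61, 0, 0, 0, 0],
  [0, 0, 0.61, 0, 0, 0, 0],
  [0, 0, 0.61, 0, 0, 0, 0],
])

```text
time_s: 7.4
tcp_pos: [0.5715, 0.1021, 0.3181]
ee_rot: [[0.039, -0.999, -0.0], [-0.999, -0.039, 0.0], [-0.0, 0.0, -1.0]]
wrist_force: [-0.4, -0.0, -0.2]
gripper_width: 0.496
gripper_force: 0.0
```

```bash
python3 - <<'E'
from h import *
print(sense()['joints'].round(1));delta([.573,.102,.15],2)
c=snap('wrist','w4.png'); snap('scene','s4.png')
print(proj(c,[[.573,.102,.158],[.573,.102,.145]]))
import pickle;pickle.dump(c,open('w4.pkl','wb'))
E
```

```text
[ 26.1  14.7   4.1  -0.  -79.4 -23.8]
delta cm [ 0.03 -0.16 16.81] closing yaw now -177.75
rz rad 0.0043 tilt fix [ 0.     -0.      0.0043]
[[319.61809307 224.0391796 ]
 [319.69849938 221.1898606 ]]
```

View pics/w4.png

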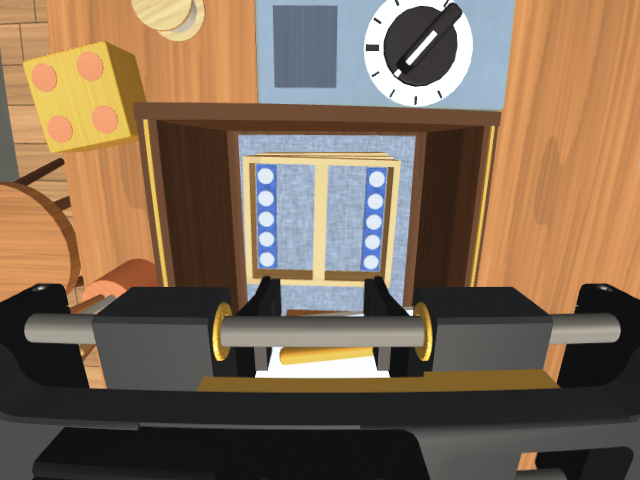

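```bash
python3 - <<'E'
from h import *
import pickle
c=pickle.load(open('w4.pkl','rb'))
px=np.array([(247,157),(400,158),(394,285),(249,284)],float)
q0=[.572,.102,.03]
O=np.array([[.075,-.065],[-.075,-.065],[-.075,.065],[.075,.065]])
def f(v):
    a=v[2];R=np.array([[np.cos(a),-np.sin(a)],[np.sin(a),np.cos(a)]])
    return (proj(c,np.c_[O@R.T+v[:2],np.full(4,v[3])])-px).ravel()
r=least_squares(f,[.572,.102,.03,.15]);print(r.x,np.degrees(r.x[2]),f(r.x).round(1))
E
```

```text
[0.57006794 0.10248194 0.02853997 0.15595809] 1.6352198282084809 [-2.3  0.   1.7  0.7 -1.4 -0.3  2.  -0.6]
```

Request:
arm_command([
  [0, 0, 0, 0, 0, 4, 0],
  [0, 0, 0, 0, 0, 8, 0],
  [0, 0, 0, 0, 0, 12, 0],
  [0, 0, 0, 0, 0, 15, 0],
  [0, 0, 0, 0, 0, 16.8, 0],
  [0, 0, 0, 0, 0, 16.8, 0],
  [0, 0, 0, 0, 0, 16.8, 0],
  [0, 0, 0, 0, 0, 16.8, 0],
])

```text
time_s: 8.17
tcp_pos: [0.573, 0.1022, 0.152]
ee_rot: [[0.037, -0.999, 0.003], [-0.999, -0.037, 0.001], [-0.001, -0.003, -1.0]]
wrist_force: [0.9, 0.2, 0.7]
gripper_width: 0.503
gripper_force: 0.0
```

Request:
arm_command([
  [0, 0, 0, 0, 0, 0, 1],
  [0, 0, 0, 0, 0, 0, 1],
  [0, 0, 0, 0, 0, 0, 1],
  [0, 0, 0, 0, 0, 0, 1],
  [0, 0, 0, 0, 0, 0, 1],
  [0, 0, 0, 0, 0, 0, 1],
])

```text
time_s: 8.67
tcp_pos: [0.5723, 0.102, 0.1506]
ee_rot: [[0.036, -0.999, 0.002], [-0.999, -0.036, 0.001], [-0.0, -0.002, -1.0]]
wrist_force: [-0.5, 0.9, 1.4]
gripper_width: 0.135
gripper_force: 20.7
```

Request:
arm_command([
  [0, 0, 0, 0, 0, -0.5, 1],
  [0, 0, 0, 0, 0, -2, 1],
  [0, 0, 0, 0, 0, -5, 1],
  [0, 0, 0, 0, 0, -8, 1],
  [0, 0, 0, 0, 0, -11, 1],
  [0, 0, 0, 0, 0, -14, 1],
  [0, 0, 0, 0, 0, -16, 1],
  [0, 0, 0, 0, 0, -16, 1],
])

```text
time_s: 9.33
tcp_pos: [0.5734, 0.102, 0.3154]
ee_rot: [[0.036, -0.999, 0.009], [-0.999, -0.036, 0.002], [-0.002, -0.009, -1.0]]
wrist_force: [0.3, 0.1, -2.7]
gripper_width: 0.129
gripper_force: 30.0
```

```bash
python3 - <<'E'
from h import *
s=sense();print(s['wrist_force'],s['gripper_width'],s['tcp_pos']);delta([.28,.25,.31])
E
```

```text
[ 0.31941087  0.05963734 -2.67291418] 0.12875655383666085 [0.57341871 0.10204976 0.31543839]
delta cm [-15.85  28.79   0.32] closing yaw now -177.92
```

Request:
arm_command([
  [0, 0, 0, -0.5, 1, 0, 1],
  [0, 0, 0, -2, 4, 0, 1],
  [0, 0, 0, -3.5, 7, 0, 1],
  [0, 0, 0, -5, 10, 0, 1],
  [0, 0, 0, -6.5, 13, 0, 1],
  [0, 0, 0, -8, 16, 0, 1],
  [0, 0, 0, -9.5, 19, 0, 1],
  [0, 0, 0, -11, 22, 0, 1],
])

```text
time_s: 10.0
tcp_pos: [0.3447, 0.2029, 0.3076]
ee_rot: [[0.035, -0.999, -0.004], [-0.999, -0.035, -0.003], [0.003, 0.004, -1.0]]
wrist_force: [-0.6, 0.2, -2.2]
gripper_width: 0.126
gripper_force: 30.0
```

Request:
arm_command([
  [0, 0, 0, -1.5, 3, 3, 1],
  [0, 0, 0, -3.5, 5, 6, 1],
  [0, 0, 0, -4.9, 6.8, 9, 1],
  [0, 0, 0, -4.9, 6.8, 12, 1],
  [0, 0, 0, -4.9, 6.8, 15, 1],
  [0, 0, 0, -4.9, 6.8, 18, 1],
  [0, 0, 0, -4.9, 6.8, 21, 1],
  [0, 0, 0, -4.9, 6.8, 24, 1],
])

```text
time_s: 10.67
tcp_pos: [0.2765, 0.2481, 0.0679]
ee_rot: [[0.036, -0.999, -0.002], [-0.999, -0.036, -0.003], [0.002, 0.002, -1.0]]
wrist_force: [1.0, 0.5, -3.3]
gripper_width: 0.127
gripper_force: 30.0
```

Request:
arm_command([
  [0, 0, 0, 0, 0, 2, 1],
  [0, 0, 0, 0, 0, 3, 1],
  [0, 0, 0, 0, 0, 3.5, 1],
  [0, 0, 0, 0, 0, 3.9, 1],
  [0, 0, 0, 0, 0, 3.9, 1],
  [0, 0, 0, 0, 0, 3.9, 1],
])

```text
time_s: 11.17
tcp_pos: [0.2781, 0.2503, 0.0314]
ee_rot: [[0.036, -0.999, 0.0], [-0.999, -0.036, 0.0], [-0.0, -0.0, -1.0]]
wrist_force: [0.4, 0.3, -2.4]
gripper_width: 0.125
gripper_force: 30.0
```

Request:
arm_command([
  [0, 0, 0, 0, 0, 0.15, 1],
  [0, 0, 0, 0, 0, 0.3, 1],
  [0, 0, 0, 0, 0, 0.4, 1],
  [0, 0, 0, 0, 0, 0.4, 1],
])

```text
time_s: 11.5
tcp_pos: [0.2784, 0.2509, 0.0285]
ee_rot: [[0.037, -0.999, 0.001], [-0.999, -0.037, 0.001], [-0.001, -0.001, -1.0]]
wrist_force: [-3.1, -2.0, 10.9]
gripper_width: 0.129
gripper_force: 30.0
```

Request:
arm_command([
  [0, 0, 0, 0, 0, 0, 0],
  [0, 0, 0, 0, 0, 0, 0],
  [0, 0, 0, 0, 0, 0, 0],
  [0, 0, 0, 0, 0, -3, 0],
  [0, 0, 0, 0, 0, -7, 0],
  [0, 0, 0, 0, 0, -11, 0],
  [0, 0, 0, 0, 0, -15, 0],
  [0, 0, 0, 0, 0, -19, 0],
])

```text
time_s: 12.17
tcp_pos: [0.2779, 0.2497, 0.2195]
ee_rot: [[0.036, -0.999, 0.0], [-0.999, -0.036, 0.001], [-0.001, -0.0, -1.0]]
wrist_force: [0.9, 1.3, -1.2]
gripper_width: 0.492
gripper_force: 0.0
```

Request:
arm_command([
  [0, 0, 0, 0, 0, -4, 0],
  [0, 0, 0, 0, 0, -8, 0],
  [0, 0, 0, 2, -3.5, -9, 0],
  [0, 0, 0, 4, -7, -9, 0],
  [0, 0, 0, 6, -10.5, -9, 0],
  [0, 0, 0, 8, -14, -9, 0],
  [0, 0, 0, 10, -17.5, -9, 0],
  [0, 0, 0, 12, -21, -9, 0],
])

```text
time_s: 12.83
tcp_pos: [0.4939, 0.1365, 0.3072]
ee_rot: [[0.036, -0.999, 0.0], [-0.999, -0.036, 0.0], [-0.0, -0.0, -1.0]]
wrist_force: [0.6, 0.7, -0.2]
gripper_width: 0.499
gripper_force: 0.0
```

```bash
python3 - <<'E'
from h import *
s=sense();print(s['tcp_pos']);delta([.571,.102,.318],1.8)
E
```

```text
[0.4938749  0.13653102 0.30717606]
delta cm [ 3.73 -7.58 -1.08] closing yaw now -177.95
rz rad 0.0043 tilt fix [0.     0.     0.0043]
```

Request:
arm_command([
  [0, 0, 0, 2, -3.5, -1, 0],
  [0, 0, 0, 3.7, -7.6, -1, 0],
  [0, 0, 0, 3.7, -7.6, -1, 0],
  [0, 0, 0, 3.7, -7.6, -1, 0],
  [0, 0, 0, 3.7, -7.6, -1, 0],
])

```text
time_s: 13.25
tcp_pos: [0.5693, 0.1035, 0.3164]
ee_rot: [[0.035, -0.999, -0.002], [-0.999, -0.035, -0.0], [0.0, 0.002, -1.0]]
wrist_force: [0.6, 0.5, 0.5]
gripper_width: 0.501
gripper_force: 0.0
```

```bash
python3 - <<'E'
from h import *
s=sense();print(s['tcp_pos'])
c=snap('wrist');im=c['pixels']; f=im[100:300,180:460]
cc=snap('scene');sd=snap('side')
cv2.imwrite('pics/w5.png',np.hstack([cv2.resize(f,(400,286),interpolation=2),cv2.resize(sd['pixels'][80:480,200:600],(286,286),interpolation=cv2.INTER_AREA)]))
import pickle;pickle.dump((c,cc,sd),open('w5.pkl','wb'))
E
```

```text
[0.56928727 0.10346154 0.31640695]
```

View pics/w5.png

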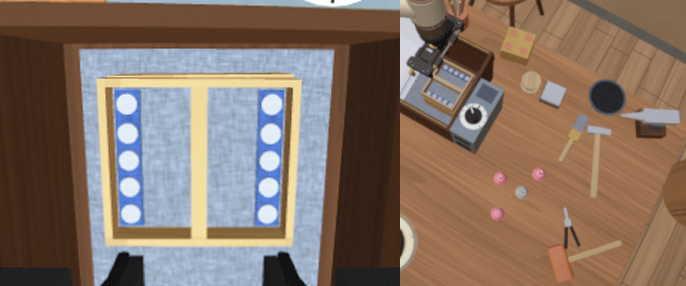

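Request:
arm_command([
  [0, 0, 0, 0, -0.1, 4, 0],
  [0, 0, 0, 0, -0.1, 8, 0],
  [0, 0, 0, 0, -0.1, 12, 0],
  [0, 0, 0, 0, -0.1, 16, 0],
  [0, 0, 0, 0, -0.1, 19, 0],
  [0, 0, 0, 0, -0.1, 20.2, 0],
  [0, 0, 0, 0, -0.1, 20.2, 0],
  [0, 0, 0, 0, -0.1, 20.2, 0],
])

```text
time_s: 14.07
tcp_pos: [0.5703, 0.1044, 0.1159]
ee_rot: [[0.038, -0.999, 0.001], [-0.999, -0.038, -0.0], [0.0, -0.001, -1.0]]
wrist_force: [-0.5, 0.6, 0.0]
gripper_width: 0.497
gripper_force: 0.0
```

Request:
arm_command([
  [0, 0, 0, 0, 0, 0, 1],
  [0, 0, 0, 0, 0, 0, 1],
  [0, 0, 0, 0, 0, 0, 1],
  [0, 0, 0, 0, 0, 0, 1],
  [0, 0, 0, 0, 0, 0, 1],
  [0, 0, 0, 0, 0, 0, 1],
])

```text
time_s: 14.57
tcp_pos: [0.5713, 0.1039, 0.1158]
ee_rot: [[0.036, -0.999, 0.002], [-0.999, -0.036, 0.001], [-0.001, -0.002, -1.0]]
wrist_force: [-0.9, 0.3, 1.5]
gripper_width: 0.13
gripper_force: 15.1
```

Request:
arm_command([
  [0, 0, 0, 0, 0, -0.5, 1],
  [0, 0, 0, 0, 0, -2, 1],
  [0, 0, 0, 0, 0, -5, 1],
  [0, 0, 0, 0, 0, -8, 1],
  [0, 0, 0, 0, 0, -11, 1],
  [0, 0, 0, 0, 0, -14, 1],
  [0, 0, 0, 0, 0, -17, 1],
  [0, 0, 0, 0, 0, -20, 1],
])

```text
time_s: 15.23
tcp_pos: [0.5696, 0.1035, 0.316]
ee_rot: [[0.036, -0.999, -0.002], [-0.999, -0.036, -0.0], [0.0, 0.002, -1.0]]
wrist_force: [0.8, -0.5, -3.2]
gripper_width: 0.12
gripper_force: 30.0
```

```bash
python3 - <<'E'
from h import *
s=sense();print(s['tcp_pos']);delta([.28,.42,.318],1.8)
E
```

```text
[0.56956519 0.1035044  0.31595029]
delta cm [-32.66  27.81  -0.14] closing yaw now -177.95
rz rad 0.0043 tilt fix [-0.     -0.      0.0043]
```

Request:
arm_command([
  [0, 0, 0, -1, 1, 0, 1],
  [0, 0, 0, -3.5, 3, 0, 1],
  [0, 0, 0, -6, 5.2, 0, 1],
  [0, 0, 0, -8.8, 7.5, 0, 1],
  [0, 0, 0, -11.6, 9.8, 0, 1],
  [0, 0, 0, -14.4, 12.2, 0, 1],
  [0, 0, 0, -17.2, 14.6, 0, 1],
  [0, 0, 0, -20, 17, 0, 1],
])

```text
time_s: 15.9
tcp_pos: [0.391, 0.2979, 0.314]
ee_rot: [[0.036, -0.999, -0.002], [-0.999, -0.036, -0.001], [0.001, 0.002, -1.0]]
wrist_force: [0.2, -0.2, -2.7]
gripper_width: 0.124
gripper_force: 30.0
```

Request:
arm_command([
  [0, 0, 0, -2.8, 2.4, 0, 1],
  [0, 0, 0, -5.6, 4.8, 2, 1],
  [0, 0, 0, -8.4, 7.4, 5, 1],
  [0, 0, 0, -11, 9.6, 8, 1],
  [0, 0, 0, -12.6, 10.8, 11, 1],
  [0, 0, 0, -12.6, 10.8, 14, 1],
  [0, 0, 0, -12.6, 10.8, 17, 1],
  [0, 0, 0, -12.6, 10.8, 20, 1],
])

```text
time_s: 16.57
tcp_pos: [0.2795, 0.4185, 0.1128]
ee_rot: [[0.037, -0.999, -0.001], [-0.999, -0.037, -0.002], [0.002, 0.002, -1.0]]
wrist_force: [-0.3, -0.2, -3.7]
gripper_width: 0.125
gripper_force: 30.0
```

Request:
arm_command([
  [0, 0, 0, 0, 0, 3, 1],
  [0, 0, 0, 0, 0, 6, 1],
  [0, 0, 0, 0, 0, 7.5, 1],
  [0, 0, 0, 0, 0, 8.1, 1],
  [0, 0, 0, 0, 0, 8.1, 1],
  [0, 0, 0, 0, 0, 8.1, 1],
])

```text
time_s: 17.07
tcp_pos: [0.2811, 0.4198, 0.0346]
ee_rot: [[0.036, -0.999, 0.0], [-0.999, -0.036, 0.0], [-0.0, -0.0, -1.0]]
wrist_force: [-0.4, -0.5, -3.3]
gripper_width: 0.12
gripper_force: 30.0
```

Request:
arm_command([
  [0, 0, 0, 0, 0, 0.3, 1],
  [0, 0, 0, 0, 0, 0.5, 1],
  [0, 0, 0, 0, 0, 0.55, 1],
  [0, 0, 0, 0, 0, 0.55, 0],
  [0, 0, 0, 0, 0, 0.55, 0],
  [0, 0, 0, 0, 0, 0.5, 0],
  [0, 0, 0, 0, 0, -3, 0],
  [0, 0, 0, 0, 0, -7, 0],
])

```text
time_s: 17.73
tcp_pos: [0.2805, 0.4174, 0.1028]
ee_rot: [[0.036, -0.999, -0.002], [-0.999, -0.036, -0.007], [0.007, 0.002, -1.0]]
wrist_force: [0.5, 1.3, 0.0]
gripper_width: 0.414
gripper_force: 0.0
```

Request:
arm_command([
  [0, 0, 0, 0, 0, -4, 0],
  [0, 0, 0, 0, 0, -8, 0],
  [0, 0, 0, 0, 0, -12, 0],
  [0, 0, 0, 0, 0, -16, 0],
  [0, 0, 0, 0, 0, -20, 0],
  [0, 0, 0, 0, 0, -20, 0],
])

```text
time_s: 18.23
tcp_pos: [0.2834, 0.4227, 0.314]
ee_rot: [[0.037, -0.999, 0.009], [-0.999, -0.037, 0.016], [-0.016, -0.009, -1.0]]
wrist_force: [0.0, 1.3, 0.3]
gripper_width: 0.501
gripper_force: 0.0
```

```bash
python3 - <<'E'
from h import *
s=sense();print(s['tcp_pos'],s['joints'].round(0))
delta([.45,.15,.30]);delta([.392,-.307,.22])
o={n:snap(n,n+'6.png') for n in('scene','side')}
# silver bell: check the position with mean-shift difference against start
import pickle
o0=pickle.load(open('c0.pkl','rb'))
for n,(x,y) in(('scene',(433,300)),('side',(370,349))):
    print(np.abs(o[n]['pixels'][y-60:y+60,x-60:x+60].astype(int)-o0[n]['pixels'][y-60:y+60,x-60:x+60]).max())
E
```

```text
[0.28335103 0.42272294 0.31399158] [ 75.   7.  -7.   0. -76. -73.]
delta cm [ 27.89 -15.64   1.1 ] closing yaw now -177.89
delta cm [73.46 -8.08  8.31] closing yaw now -177.89
10
13
```

Request:
arm_command([
  [0, 0, 0, 3, -2, 1, 0],
  [0, 0, 0, 6, -4, 1, 0],
  [0, 0, 0, 9.5, -6, 1, 0],
  [0, 0, 0, 13, -8, 1, 0],
  [0, 0, 0, 16.5, -10, 1, 0],
  [0, 0, 0, 20, -12, 1, 0],
  [0, 0, 0, 24, -13.5, 1, 0],
  [0, 0, 0, 28, -14, 1, 0],
])

```text
time_s: 19.0
tcp_pos: [0.4315, 0.1428, 0.2921]
ee_rot: [[0.036, -0.999, -0.003], [-0.999, -0.036, -0.002], [0.002, 0.003, -1.0]]
wrist_force: [0.3, -0.9, -0.1]
gripper_width: 0.505
gripper_force: 0.0
```

Request:
arm_command([
  [0, 0, 0, 4, 0, 0, 0],
  [0, 0, 0, 8, 0, 0, 0],
  [0, 0, 0, 12, 0, 0, 0],
  [0, 0, 0, 16, 0, 0, 0],
  [0, 0, 0, 20, 0, 0, 0],
  [0, 0, 0, 24, 1, 0, 0],
  [0, 0, 0, 28, 2, 0, 0],
  [0, 0, 0, 32, 3, 2, 0],
])

```text
time_s: 19.67
tcp_pos: [0.4137, -0.175, 0.2773]
ee_rot: [[0.036, -0.999, 0.004], [-0.999, -0.036, -0.002], [0.002, -0.004, -1.0]]
wrist_force: [0.7, -0.3, 0.7]
gripper_width: 0.499
gripper_force: 0.0
```

```bash
python3 - <<'E'
from h import *
s=sense();print(s['tcp_pos'],s['joints'].round(0))
delta([.392,-.307,.18])
E
```

```text
[ 0.41366137 -0.17498067  0.27732651] [ -2.   2. -17.   0. -71.   4.]
delta cm [13.1   2.68  9.74] closing yaw now -177.93
```

Request:
arm_command([
  [0, 0, 0, 3.5, 1, 1, 0],
  [0, 0, 0, 7, 2, 3, 0],
  [0, 0, 0, 10.5, 2.5, 6, 0],
  [0, 0, 0, 13.1, 2.7, 9, 0],
  [0, 0, 0, 13.1, 2.7, 9.7, 0],
  [0, 0, 0, 13.1, 2.7, 9.7, 0],
  [0, 0, 0, 13.1, 2.7, 9.7, 0],
])

```text
time_s: 20.25
tcp_pos: [0.3903, -0.3041, 0.1779]
ee_rot: [[0.036, -0.999, -0.003], [-0.999, -0.036, 0.001], [-0.001, 0.003, -1.0]]
wrist_force: [0.4, 0.0, 1.2]
gripper_width: 0.497
gripper_force: 0.0
```

```bash
python3 - <<'E'
from h import *
s=sense();print(s['tcp_pos'])
c=snap('wrist');sd=snap('side');sc=snap('scene')
im=c['pixels'].copy()
for z in(.064,.0): cv2.circle(im,tuple(proj(c,[[.392,-.307,z]])[0].astype(int)),3,(0,255,0),-1)
cv2.imwrite('pics/w7.png',np.hstack([cv2.resize(im,(480,360),interpolation=cv2.INTER_AREA),cv2.resize(sc['pixels'][140:440,0:300],(320,320)).copy()[:360] if 0 else cv2.copyMakeBorder(cv2.resize(sc['pixels'][160:460,20:340],(320,300)),0,60,0,0,0)]))
import pickle;pickle.dump((c,),open('w7.pkl','wb'))
E
```

```text
[ 0.3903149  -0.30413008  0.17794936]
```

View pics/w7.png

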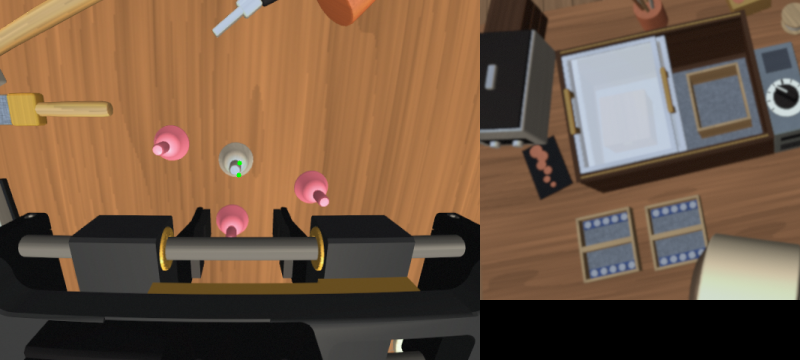

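```bash
python3 - <<'E'
from h import *
import pickle
c,=pickle.load(open('w7.pkl','rb'))
im=c['pixels'][170:260,270:360];cv2.imwrite('pics/w8.png',cv2.resize(im,(540,540),interpolation=2))
print(proj(c,[[.392,-.307,.064],[.392,-.307,.0]]))
E
```

```text
[[318.83348271 233.03039003]
 [319.19768745 217.56249711]]
```

View pics/w8.png

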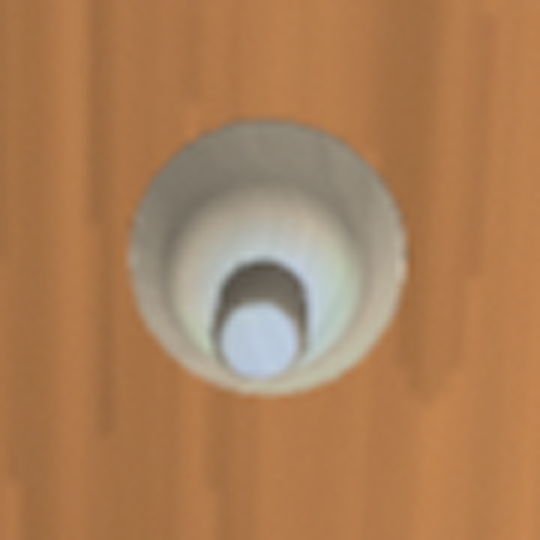

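```bash
python3 - <<'E'
from h import *
import pickle
c,=pickle.load(open('w7.pkl','rb'))
a=back(c,[(313.3,226.3)],.064)[0];print(a,back(c,[(314.5,212.8)],.0))
delta([a[0],a[1],.052])
E
```

```text
[ 0.39693757 -0.31279517  0.064     ] [[ 0.39705479 -0.31188575  0.        ]]
delta cm [ 0.9  -0.42 12.84] closing yaw now -177.83
```

Request:
arm_command([
  [0, 0, 0, 0.8, -0.5, 3, 0],
  [0, 0, 0, 0.8, -0.5, 6, 0],
  [0, 0, 0, 0.8, -0.5, 9, 0],
  [0, 0, 0, 0.8, -0.5, 11.5, 0],
  [0, 0, 0, 0.8, -0.5, 12.6, 0],
  [0, 0, 0, 0.8, -0.5, 12.6, 0],
  [0, 0, 0, 0.8, -0.5, 12.6, 0],
  [0, 0, 0, 0.8, -0.5, 12.6, 0],
])

```text
time_s: 21.07
tcp_pos: [0.3981, -0.3123, 0.0549]
ee_rot: [[0.038, -0.999, 0.004], [-0.999, -0.038, -0.002], [0.002, -0.003, -1.0]]
wrist_force: [0.2, 0.2, 0.5]
gripper_width: 0.501
gripper_force: 0.0
```

Request:
arm_command([
  [0, 0, 0, 0, 0, 0, 1],
  [0, 0, 0, 0, 0, 0, 1],
  [0, 0, 0, 0, 0, 0, 1],
  [0, 0, 0, 0, 0, 0, 1],
  [0, 0, 0, 0, 0, 0, 1],
  [0, 0, 0, 0, 0, 0, 1],
  [0, 0, 0, 0, 0, 0, 1],
])

```text
time_s: 21.65
tcp_pos: [0.3968, -0.3124, 0.0533]
ee_rot: [[0.036, -0.999, 0.001], [-0.999, -0.036, -0.0], [0.001, -0.001, -1.0]]
wrist_force: [0.6, 0.4, 1.0]
gripper_width: 0.143
gripper_force: 30.0
```

Request:
arm_command([
  [0, 0, 0, 0, 0, -2, 1],
  [0, 0, 0, 0, 0, -5, 1],
  [0, 0, 0, 0, 0, -9, 1],
  [0, 0, 0, 0, 0, -13, 1],
  [0, 0, 0, 0, 0, -17, 1],
  [0, 0, 0, 0, 0, -21, 1],
  [0, 0, 0, 0, 0, -25, 1],
  [0, 0, 0, 0, 0, -28, 1],
])

```text
time_s: 22.32
tcp_pos: [0.3963, -0.3123, 0.3365]
ee_rot: [[0.036, -0.999, 0.003], [-0.999, -0.036, -0.002], [0.002, -0.003, -1.0]]
wrist_force: [0.7, -0.7, 0.2]
gripper_width: 0.14
gripper_force: 30.0
```

Request:
arm_command([
  [0, 0, 0, -3, -1.2, 0, 1],
  [0, 0, 0, -6.5, -2.6, 0, 1],
  [0, 0, 0, -10, -4, 0, 1],
  [0, 0, 0, -13.5, -5.5, 0, 1],
  [0, 0, 0, -17, -7, 0, 1],
  [0, 0, 0, -20.5, -8.4, 0, 1],
  [0, 0, 0, -24, -9.8, 0, 1],
  [0, 0, 0, -27.5, -11, 0, 1],
])

```text
time_s: 22.98
tcp_pos: [0.4963, -0.0315, 0.3324]
ee_rot: [[0.036, -0.999, -0.001], [-0.999, -0.036, 0.0], [-0.0, 0.001, -1.0]]
wrist_force: [1.2, -0.3, -0.9]
gripper_width: 0.141
gripper_force: 30.0
```

```bash
python3 - <<'E'
from h import *
s=sense();print(s['tcp_pos'],s['gripper_width'],s['wrist_force'])
delta([.570,.103,.33],1.8)
E
```

```text
[ 0.49626465 -0.03148131  0.33240957] 0.14083908791415675 [ 1.18735845 -0.25728623 -0.89459648]
delta cm [-13.17  -7.85   0.23] closing yaw now -177.93
rz rad 0.0046 tilt fix [ 0.     -0.      0.0046]
```

Request:
arm_command([
  [0, 0, 0, -3.5, -2.1, 0, 1],
  [0, 0, 0, -7, -4.2, 0, 1],
  [0, 0, 0, -10.3, -6.2, 0, 1],
  [0, 0, 0, -13.1, -7.9, 0, 1],
  [0, 0, 0, -13.1, -7.9, 2, 1],
  [0, 0, 0, -13.1, -7.9, 6, 1],
  [0, 0, 0, -13.1, -7.9, 10, 1],
  [0, 0, 0, -13.1, -7.9, 14, 1],
])

```text
time_s: 23.65
tcp_pos: [0.57, 0.1006, 0.191]
ee_rot: [[0.036, -0.999, -0.001], [-0.999, -0.036, 0.0], [-0.0, 0.001, -1.0]]
wrist_force: [1.2, 1.2, -1.3]
gripper_width: 0.14
gripper_force: 30.0
```

Request:
arm_command([
  [0, 0, 0, 0, 0, 3, 1],
  [0, 0, 0, 0, 0, 6, 1],
  [0, 0, 0, 0, 0, 9, 1],
  [0, 0, 0, 0, 0, 11, 1],
  [0, 0, 0, 0, 0, 11.7, 1],
  [0, 0, 0, 0, 0, 11.7, 1],
  [0, 0, 0, 0, 0, 11.7, 1],
])

```text
time_s: 24.23
tcp_pos: [0.5712, 0.1005, 0.0765]
ee_rot: [[0.036, -0.999, 0.001], [-0.999, -0.036, -0.0], [0.0, -0.001, -1.0]]
wrist_force: [-0.4, -1.0, 0.0]
gripper_width: 0.141
gripper_force: 30.0
```

Step down gently to contact, then release.

Request:
arm_command([
  [0, 0, 0, 0, 0, 0.3, 1],
  [0, 0, 0, 0, 0, 0.5, 1],
  [0, 0, 0, 0, 0, 0.6, 1],
  [0, 0, 0, 0, 0, 0.7, 1],
  [0, 0, 0, 0, 0, 0.7, 1],
])

```text
time_s: 24.65
tcp_pos: [0.5707, 0.1004, 0.0694]
ee_rot: [[0.036, -0.999, 0.001], [-0.999, -0.036, 0.0], [-0.0, -0.001, -1.0]]
wrist_force: [0.1, -0.3, -1.6]
gripper_width: 0.143
gripper_force: 30.0
```

Request:
arm_command([
  [0, 0, 0, 0, 0, 0.1, 1],
  [0, 0, 0, 0, 0, 0.2, 1],
  [0, 0, 0, 0, 0, 0.2, 1],
])

```text
time_s: 24.9
tcp_pos: [0.5721, 0.1006, 0.0687]
ee_rot: [[0.037, -0.999, 0.003], [-0.999, -0.037, 0.0], [-0.0, -0.003, -1.0]]
wrist_force: [0.7, -0.9, 5.6]
gripper_width: 0.141
gripper_force: 30.0
```

Request:
arm_command([
  [0, 0, 0, 0, 0, 0, 0],
  [0, 0, 0, 0, 0, 0, 0],
  [0, 0, 0, 0, 0, 0, 0],
  [0, 0, 0, 0, 0, 0, 0],
  [0, 0, 0, 0, 0, -2, 0],
  [0, 0, 0, 0, 0, -5, 0],
  [0, 0, 0, 0, 0, -9, 0],
  [0, 0, 0, 0, 0, -13, 0],
])

```text
time_s: 25.57
tcp_pos: [0.5697, 0.1, 0.1974]
ee_rot: [[0.036, -0.999, -0.003], [-0.999, -0.036, -0.001], [0.001, 0.003, -1.0]]
wrist_force: [0.9, 0.6, 0.4]
gripper_width: 0.494
gripper_force: 0.0
```

Request:
arm_command([
  [0, 0, 0, 0, 0, -4, 0],
  [0, 0, 0, 0, 0, -8, 0],
  [0, 0, 0, 0, 0, -12, 0],
  [0, 0, 0, 0, 0, -12, 0],
  [0, 0, 0, 0, 0, -12, 0],
])

```text
time_s: 25.98
tcp_pos: [0.5715, 0.1008, 0.3198]
ee_rot: [[0.036, -0.999, 0.006], [-0.999, -0.036, 0.003], [-0.003, -0.006, -1.0]]
wrist_force: [-0.4, 0.0, -1.6]
gripper_width: 0.498
gripper_force: 0.0
```

```bash
python3 - <<'E'
from h import *
s=sense();print(s['tcp_pos'])
c=snap('wrist','w9.png');o=snap('scene')
import pickle;pickle.dump((c,o),open('w9.pkl','wb'))
cv2.imwrite('pics/w9z.png',cv2.resize(c['pixels'][80:300,180:460],(764,600),interpolation=2))
delta([.281,.419,.33],2)
E
```

```text
[0.5714806  0.10081225 0.31984142]
delta cm [-32.88  27.73  -1.36] closing yaw now -177.94
rz rad 0.001 tilt fix [ 0.    -0.     0.001]
```

View pics/w9z.png

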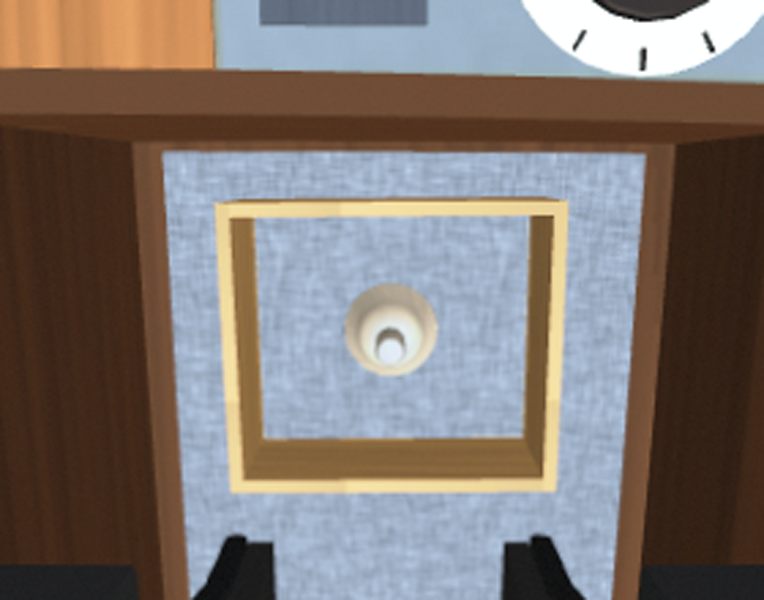

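```bash
python3 - <<'E'
from h import *
import pickle
c,_=pickle.load(open('w9.pkl','rb'))
px=np.array([(217,203),(568,202),(556,492),(233,493)],float)/2.729+[180,80]
O=np.array([[.075,-.065],[-.075,-.065],[-.075,.065],[.075,.065]])
def f(v):
    a=v[2];R=np.array([[np.cos(a),-np.sin(a)],[np.sin(a),np.cos(a)]])
    return (proj(c,np.c_[O@R.T+v[:2],np.full(4,.086)])-px).ravel()
r=least_squares(f,[.572,.102,.03]);print(r.x,np.degrees(r.x[2]),f(r.x).round(1))
E
```

```text
[0.56943531 0.10014714 0.04182084] 2.3961577392525797 [-0.3  0.3  0.6 -0.1  0.1 -0.1 -0.4 -0. ]
```

Request:
arm_command([
  [0, 0, 0, -2, 2, -1, 0],
  [0, 0, 0, -5, 4.5, -1, 0],
  [0, 0, 0, -8, 7, -1, 0],
  [0, 0, 0, -11, 9.4, -1, 0],
  [0, 0, 0, -14, 12, -1, 0],
  [0, 0, 0, -17, 14.5, -1, 0],
  [0, 0, 0, -20, 17, -1, 0],
  [0, 0, 0, -23, 19.5, -1, 0],
])

```text
time_s: 26.75
tcp_pos: [0.3655, 0.3236, 0.3251]
ee_rot: [[0.036, -0.999, -0.002], [-0.999, -0.036, -0.003], [0.003, 0.002, -1.0]]
wrist_force: [0.5, 1.2, -0.7]
gripper_width: 0.496
gripper_force: 0.0
```

Request:
arm_command([
  [0, 0, 0, -3, 2.5, 0, 0],
  [0, 0, 0, -6, 5, 0, 0],
  [0, 0, 0, -9, 7.5, 1, 0],
  [0, 0, 0, -9.8, 8.2, 4, 0],
  [0, 0, 0, -9.8, 8.2, 7, 0],
  [0, 0, 0, -9.8, 8.2, 10, 0],
  [0, 0, 0, -9.8, 8.2, 10, 0],
])

```text
time_s: 27.33
tcp_pos: [0.2793, 0.4138, 0.219]
ee_rot: [[0.036, -0.999, -0.007], [-0.999, -0.036, -0.015], [0.015, 0.008, -1.0]]
wrist_force: [-0.4, -0.7, -0.0]
gripper_width: 0.496
gripper_force: 0.0
```

```bash
python3 - <<'E'
from h import *
c=snap('wrist');print(sense()['tcp_pos']);delta([.281,.4195,.030],2)
print(proj(c,[[.281,.4195,.036]]))
import pickle;pickle.dump(c,open('w10.pkl','wb'))
# rim corner detection aid: saturation threshold of yellow wood
hsv=cv2.cvtColor(c['pixels'],cv2.COLOR_BGR2HSV)
m=((hsv[...,0]>16)&(hsv[...,0]<26)&(hsv[...,2]>170)).astype(np.uint8)
m[290:]=0
k=cv2.connectedComponentsWithStats(m)
for i in np.argsort(-k[2][1:,4])[:3]+1:
    pts=np.argwhere(k[1]==i)[:,::-1].astype(np.float32);print(k[2][i],cv2.minAreaRect(pts))
E
```

```text
[0.28084667 0.41553972 0.22280972]
delta cm [-0.59 -0.1  19.28] closing yaw now -177.93
rz rad 0.0013 tilt fix [-0.     -0.      0.0013]
[[318.08202103 227.22651868]]
[ 248    0  161  128 3912] ((328.0, 63.5), (127.0, 160.0), 90.0)
[ 246  164  146  120 3568] ((318.1353759765625, 223.86990356445312), (145.0930938720703, 118.74200439453125), 0.3951370418071747)
[  76    0   40  260 1203] ((94.52532958984375, 129.63046264648438), (261.8846435546875, 6.789834976196289), 82.37580871582031)
```

```bash
cat >> h.py <<'E'
def trayfit(c,z,guess):
    hsv=cv2.cvtColor(c['pixels'],cv2.COLOR_BGR2HSV)
    m=((hsv[...,0]>16)&(hsv[...,0]<26)&(hsv[...,2]>170)).astype(np.uint8);m[290:]=0
    n,l,st,ce=cv2.connectedComponentsWithStats(m)
    u=proj(c,[[*guess,z]])[0]
    i=[k for k in range(1,n) if st[k,4]>1500 and abs(ce[k]-u).max()<40][0]
    p=np.argwhere(l==i)[:,::-1].astype(float)
    C=np.array([p[np.argmin(p@d)] for d in ([1,1],[-1,1],[-1,-1],[1,-1])])
    O=np.array([[.075,-.065],[-.075,-.065],[-.075,.065],[.075,.065]])
    def f(v):
        a=v[2];R=np.array([[np.cos(a),-np.sin(a)],[np.sin(a),np.cos(a)]])
        return (proj(c,np.c_[O@R.T+v[:2],np.full(4,z)])-C).ravel()
    r=least_squares(f,[*guess,.03]);return r.x[:2].round(4),np.degrees(r.x[2]).round(2),f(r.x).round(1)
E
python3 - <<'E'
from h import *
import pickle
print(trayfit(pickle.load(open('w10.pkl','rb')),.036,[.281,.4195]))
print(trayfit(pickle.load(open('w9.pkl','rb'))[0],.086,[.569,.10]))
print(trayfit(pickle.load(open('w5.pkl','rb'))[0],.122,[.569,.10]))
print(trayfit(pickle.load(open('w4.pkl','rb')),.158,[.569,.10]))
E
```

```text
(array([0.2805, 0.4182]), np.float64(1.78), array([-0.8, -0.3,  1. , -0.8,  0.3,  0.8, -0.5,  0.6]))
(array([0.5703, 0.0992]), np.float64(2.61), array([-0.7,  0.1,  0.8, -0.2,  0.4,  0.2, -0.5,  0.1]))
(array([0.5718, 0.1017]), np.float64(2.03), array([-0.1, -0.2,  0.3, -0.3,  0.2,  0.3, -0.4,  0.4]))
(array([0.5728, 0.1028]), np.float64(0.61), array([-0.5, -0.1,  0.4, -0.5,  0.2,  0.8, -0.1,  0.1]))
```

Request:
arm_command([
  [0, 0, 0, -0.3, 0, 4, 0],
  [0, 0, 0, -0.3, 0, 8, 0],
  [0, 0, 0, -0.3, 0, 12, 0],
  [0, 0, 0, -0.3, 0, 16, 0],
  [0, 0, 0, -0.3, 0, 18.5, 0],
  [0, 0, 0, -0.3, 0, 19.2, 0],
  [0, 0, 0, -0.3, 0, 19.2, 0],
  [0, 0, 0, -0.3, 0, 19.2, 0],
])

```text
time_s: 28.05
tcp_pos: [0.2828, 0.4229, 0.0367]
ee_rot: [[0.037, -0.999, 0.002], [-0.999, -0.037, 0.003], [-0.003, -0.002, -1.0]]
wrist_force: [0.5, 0.6, 0.2]
gripper_width: 0.5
gripper_force: 0.0
```

Request:
arm_command([
  [0, 0, 0, 0, 0, 0, 1],
  [0, 0, 0, 0, 0, 0, 1],
  [0, 0, 0, 0, 0, 0, 1],
  [0, 0, 0, 0, 0, 0, 1],
  [0, 0, 0, 0, 0, 0, 1],
  [0, 0, 0, 0, 0, 0, 1],
  [0, 0, 0, 0, 0, 0, 1],
])

```text
time_s: 28.63
tcp_pos: [0.2819, 0.4212, 0.0352]
ee_rot: [[0.036, -0.999, 0.0], [-0.999, -0.036, 0.0], [-0.0, -0.0, -1.0]]
wrist_force: [0.3, -0.1, 0.2]
gripper_width: 0.064
gripper_force: 0.0
```

Request:
arm_command([
  [0, 0, 0, 0, 0, -0.5, 0],
  [0, 0, 0, 0.1, 0, -0.5, 0],
  [0, 0, 0, 0.2, 0, -0.5, 0],
  [0, 0, 0, 0.2, 0, -0.5, 0],
  [0, 0, 0, 0.2, 0, -0.5, 0],
  [0, 0, 0, 0.2, 0, 0.4, 0],
  [0, 0, 0, 0.2, 0, 0.7, 0],
  [0, 0, 0, 0.2, 0, 0.7, 0],
])

```text
time_s: 29.3
tcp_pos: [0.2816, 0.4182, 0.0267]
ee_rot: [[0.036, -0.999, -0.001], [-0.999, -0.036, -0.003], [0.003, 0.001, -1.0]]
wrist_force: [0.3, -0.2, -0.6]
gripper_width: 0.484
gripper_force: 0.0
```

Request:
arm_command([
  [0, 0, 0, 0, 0, 0, 1],
  [0, 0, 0, 0, 0, 0, 1],
  [0, 0, 0, 0, 0, 0, 1],
  [0, 0, 0, 0, 0, 0, 1],
  [0, 0, 0, 0, 0, 0, 1],
  [0, 0, 0, 0, 0, 0, 1],
  [0, 0, 0, 0, 0, 0, 1],
])

```text
time_s: 29.88
tcp_pos: [0.2819, 0.4192, 0.0281]
ee_rot: [[0.036, -0.999, -0.0], [-0.999, -0.036, 0.0], [-0.0, 0.0, -1.0]]
wrist_force: [-1.8, 0.0, 1.4]
gripper_width: 0.129
gripper_force: 30.0
```

Request:
arm_command([
  [0, 0, 0, 0, 0, -1, 1],
  [0, 0, 0, 0, 0, -4, 1],
  [0, 0, 0, 0, 0, -8, 1],
  [0, 0, 0, 0, 0, -12, 1],
  [0, 0, 0, 0, 0, -16, 1],
  [0, 0, 0, 0, 0, -20, 1],
  [0, 0, 0, 0, 0, -24, 1],
  [0, 0, 0, 0, 0, -28, 1],
])

```text
time_s: 30.55
tcp_pos: [0.2814, 0.4178, 0.3102]
ee_rot: [[0.036, -0.999, -0.001], [-0.999, -0.036, -0.0], [0.0, 0.001, -1.0]]
wrist_force: [0.0, 1.6, -3.8]
gripper_width: 0.129
gripper_force: 30.0
```

Request:
arm_command([
  [0, 0, 0, 1, -1, -1.5, 1],
  [0, 0, 0, 3.5, -3, -1.5, 1],
  [0, 0, 0, 6.5, -5.5, -1.5, 1],
  [0, 0, 0, 9.5, -8, -1.5, 1],
  [0, 0, 0, 12.5, -10.5, -1.5, 1],
  [0, 0, 0, 15.5, -13, -1.5, 1],
  [0, 0, 0, 18.5, -15.5, -1.5, 1],
  [0, 0, 0, 21.5, -18, -1.5, 1],
])

```text
time_s: 31.22
tcp_pos: [0.4696, 0.2087, 0.323]
ee_rot: [[0.036, -0.999, -0.001], [-0.999, -0.036, -0.0], [0.0, 0.001, -1.0]]
wrist_force: [-0.0, 0.7, -3.7]
gripper_width: 0.127
gripper_force: 30.0
```

```bash
python3 - <<'E'
from h import *
s=sense();print(s['tcp_pos'],s['gripper_width'],s['wrist_force'])
delta([.5705,.1005,.20],2.3)
E
```

```text
[0.469649   0.20867284 0.32299344] 0.12684180165341072 [-3.04322321e-03  6.81365571e-01 -3.71201292e+00]
delta cm [11.17 -9.7  12.29] closing yaw now -177.93
rz rad -0.004 tilt fix [ 0.     0.    -0.004]
```

Request:
arm_command([
  [0, 0, 0, 3, -2.6, 0, 1],
  [0, 0, 0, 6, -5.2, 0, 1],
  [0, 0, 0, 9, -7.8, 0, 1],
  [0, 0, 0, 11.1, -9.7, 0, 1],
  [0, 0, 0, 11.1, -9.7, 2, 1],
  [0, 0, 0, 11.1, -9.7, 5, 1],
  [0, 0, -0.004, 11.1, -9.7, 9, 1],
  [0, 0, -0.004, 11.1, -9.7, 12.3, 1],
])

```text
time_s: 31.88
tcp_pos: [0.5691, 0.1026, 0.1978]
ee_rot: [[0.038, -0.999, -0.003], [-0.999, -0.038, 0.0], [-0.0, 0.002, -1.0]]
wrist_force: [0.1, -0.3, -3.7]
gripper_width: 0.13
gripper_force: 30.0
```

Request:
arm_command([
  [0, 0, 0, 0, 0, 2, 1],
  [0, 0, 0, 0, 0, 5, 1],
  [0, 0, 0, 0, 0, 7, 1],
  [0, 0, 0, 0, 0, 7.5, 1],
  [0, 0, 0, 0, 0, 7.5, 1],
  [0, 0, 0, 0, 0, 7.5, 1],
])

```text
time_s: 32.38
tcp_pos: [0.5712, 0.1035, 0.1261]
ee_rot: [[0.04, -0.999, 0.001], [-0.999, -0.04, -0.0], [0.0, -0.001, -1.0]]
wrist_force: [0.4, 0.7, -2.2]
gripper_width: 0.13
gripper_force: 30.0
```

```bash
python3 - <<'E'
from h import *
s=sense();print(s['tcp_pos'],s['gripper_width'],s['wrist_force'])
delta([.5705,.1005,.114],2.3)
E
```

```text
[0.5711779  0.10347513 0.12605586] 0.12950377469645444 [ 0.37215798  0.71384931 -2.16305732]
delta cm [0.29 0.08 1.21] closing yaw now -177.69
rz rad 0.0003 tilt fix [-0.      0.      0.0003]
```

Request:
arm_command([
  [0, 0, 0, 0.3, 0.1, 0.3, 1],
  [0, 0, 0, 0.3, 0.1, 0.7, 1],
  [0, 0, 0, 0.3, 0.1, 1.0, 1],
  [0, 0, 0, 0.3, 0.1, 1.2, 1],
  [0, 0, 0, 0.3, 0.1, 1.3, 1],
  [0, 0, 0, 0.3, 0.1, 1.3, 1],
])

```text
time_s: 32.88
tcp_pos: [0.5698, 0.1003, 0.1141]
ee_rot: [[0.041, -0.999, 0.001], [-0.999, -0.041, -0.0], [0.0, -0.001, -1.0]]
wrist_force: [-4.1, 0.1, 5.9]
gripper_width: 0.129
gripper_force: 30.0
```

Contact at the expected height; release, rise, look.

Request:
arm_command([
  [0, 0, 0, 0, 0, 0, 0],
  [0, 0, 0, 0, 0, 0, 0],
  [0, 0, 0, 0, 0, 0, 0],
  [0, 0, 0, 0, 0, 0, 0],
  [0, 0, 0, 0, 0, -4, 0],
  [0, 0, 0, 0, 0, -8, 0],
  [0, 0, 0, 0, 0, -12, 0],
  [0, 0, 0, 0, 0, -16, 0],
])

```text
time_s: 33.55
tcp_pos: [0.5695, 0.1001, 0.2739]
ee_rot: [[0.04, -0.999, 0.0], [-0.999, -0.04, -0.0], [0.0, -0.0, -1.0]]
wrist_force: [0.6, 0.5, -0.8]
gripper_width: 0.49
gripper_force: 0.0
```

Request:
arm_command([
  [0, 0, 0, 0, 0, -4, 0],
  [0, 0, 0, 0, 0, -4.5, 0],
  [0, 0, 0, 0, 0, -4.5, 0],
  [0, 0, 0, 0, 0, -4.5, 0],
])

```text
time_s: 33.88
tcp_pos: [0.5694, 0.1004, 0.3167]
ee_rot: [[0.04, -0.999, -0.0], [-0.999, -0.04, 0.001], [-0.001, 0.0, -1.0]]
wrist_force: [0.1, -0.3, 0.5]
gripper_width: 0.502
gripper_force: 0.0
```

```bash
python3 - <<'E'
from h import *
c=snap('wrist','w11.png');print(sense()['tcp_pos']);print(trayfit(c,.122,[.57,.10]))
delta([.2784,.250,.22],2)
E
```

```text
[0.5689957  0.10025481 0.31546246]
(array([0.5686, 0.0989]), np.float64(2.27), array([-0.7, -0.2,  0.7, -0.2,  0.2,  0.3, -0.2,  0.3]))
delta cm [-16.12  28.42   9.61] closing yaw now -177.72
rz rad 0.0049 tilt fix [-0.     -0.      0.0049]
```

Request:
arm_command([
  [0, 0, 0, -2, 3.5, -0.5, 0],
  [0, 0, 0, -4, 7, -0.5, 0],
  [0, 0, 0, -6, 10.5, -0.5, 0],
  [0, 0, 0, -8, 14, -0.5, 0],
  [0, 0, 0, -10, 17.5, -0.5, 0],
  [0, 0, 0, -12, 21, -0.5, 0],
  [0, 0, 0, -14, 24.5, 0, 0],
  [0, 0, 0, -16.1, 28.4, 2, 0],
])

```text
time_s: 34.6
tcp_pos: [0.2839, 0.2479, 0.3001]
ee_rot: [[0.04, -0.999, 0.002], [-0.999, -0.04, 0.002], [-0.002, -0.002, -1.0]]
wrist_force: [0.3, 1.1, 0.5]
gripper_width: 0.502
gripper_force: 0.0
```

Request:
arm_command([
  [0, 0, 0, 0, 0, 4, 0],
  [0, 0, 0, 0, 0, 8, 0],
  [0, 0, 0, 0, 0, 8, 0],
  [0, 0, 0, 0, 0, 8, 0],
])

```text
time_s: 34.93
tcp_pos: [0.2844, 0.2455, 0.2181]
ee_rot: [[0.041, -0.999, -0.002], [-0.999, -0.041, -0.007], [0.007, 0.003, -1.0]]
wrist_force: [-0.1, 0.1, 1.1]
gripper_width: 0.497
gripper_force: 0.0
```

```bash
python3 - <<'E'
from h import *
c=snap('wrist');print(sense()['tcp_pos']);t=trayfit(c,.036,[.278,.25]);print(t)
delta([*t[0],.028],2)
E
```

```text
[0.28579023 0.24728917 0.22035481]
(array([0.2778, 0.2516]), np.float64(1.32), array([-0.6, -0.9,  0.6, -0.2,  0.4,  0.2, -0.4,  1.2]))
delta cm [-0.49  0.8  19.23] closing yaw now -177.68
rz rad 0.0056 tilt fix [-0.      0.      0.0056]
```

Request:
arm_command([
  [0, 0, 0, -0.4, 0.7, 3, 0],
  [0, 0, 0, -0.4, 0.7, 7, 0],
  [0, 0, 0, -0.4, 0.7, 11, 0],
  [0, 0, 0, -0.4, 0.7, 15, 0],
  [0, 0, 0, -0.4, 0.7, 18, 0],
  [0, 0, 0, -0.4, 0.7, 19.2, 0],
  [0, 0, 0, -0.4, 0.7, 19.2, 0],
  [0, 0, 0, -0.4, 0.7, 19.2, 0],
])

```text
time_s: 35.65
tcp_pos: [0.2795, 0.2528, 0.0288]
ee_rot: [[0.04, -0.999, 0.001], [-0.999, -0.04, 0.002], [-0.002, -0.002, -1.0]]
wrist_force: [-0.0, 0.3, 0.4]
gripper_width: 0.497
gripper_force: 0.0
```

```bash
python3 - <<'E'
from h import *
delta([.2778,.2505,.028],2)
E
```

```text
delta cm [0.22 0.18 0.08] closing yaw now -177.73
rz rad 0.0047 tilt fix [0.     0.     0.0047]
```

Request:
arm_command([
  [0, 0, 0, 0, 0.1, 0.1, 1],
  [0, 0, 0, 0, 0.1, 0.1, 1],
  [0, 0, 0, 0, 0.1, 0.1, 1],
  [0, 0, 0, 0, 0.1, 0.1, 1],
  [0, 0, 0, 0, 0.1, 0.1, 1],
  [0, 0, 0, 0, 0.1, 0.1, 1],
  [0, 0, 0, 0, 0.1, 0.1, 1],
  [0, 0, 0, 0, 0.1, 0.1, 1],
])

```text
time_s: 36.32
tcp_pos: [0.2772, 0.2513, 0.0273]
ee_rot: [[0.04, -0.999, 0.001], [-0.999, -0.04, 0.001], [-0.001, -0.001, -1.0]]
wrist_force: [-0.5, -0.0, 6.3]
gripper_width: 0.132
gripper_force: 30.0
```

Request:
arm_command([
  [0, 0, 0, 0, 0, -1, 1],
  [0, 0, 0, 0, 0, -4, 1],
  [0, 0, 0, 0, 0, -8, 1],
  [0, 0, 0, 0, 0, -12, 1],
  [0, 0, 0, 0, 0, -16, 1],
  [0, 0, 0, 0, 0, -20, 1],
  [0, 0, 0, 0, 0, -24, 1],
  [0, 0, 0, 0, 0, -28, 1],
])

```text
time_s: 36.98
tcp_pos: [0.276, 0.2495, 0.3079]
ee_rot: [[0.04, -0.999, -0.002], [-0.999, -0.04, -0.001], [0.001, 0.002, -1.0]]
wrist_force: [0.3, 2.2, -3.4]
gripper_width: 0.127
gripper_force: 30.0
```

```bash
python3 - <<'E'
from h import *
s=sense();print(s['tcp_pos'],s['gripper_width'],s['wrist_force'])
delta([.570,.1005,.32],2.3)
E
```

```text
[0.27595974 0.24951347 0.30794792] 0.1273697356888838 [ 0.31913086  2.24703431 -3.37070064]
delta cm [ 16.06 -28.78  -1.24] closing yaw now -177.71
rz rad -0.0002 tilt fix [ 0.      0.     -0.0002]
```

Request:
arm_command([
  [0, 0, 0, 0.5, -1, -1, 1],
  [0, 0, 0, 2, -4, -1.2, 1],
  [0, 0, 0, 4, -7.5, -1.2, 1],
  [0, 0, 0, 6, -11, -1.2, 1],
  [0, 0, 0, 8, -14.5, -1.2, 1],
  [0, 0, 0, 10, -18, -1.2, 1],
  [0, 0, 0, 12, -21.5, -1.2, 1],
  [0, 0, 0, 14, -25, -1.2, 1],
])

```text
time_s: 37.65
tcp_pos: [0.5331, 0.1194, 0.317]
ee_rot: [[0.04, -0.999, -0.004], [-0.999, -0.04, -0.0], [0.0, 0.004, -1.0]]
wrist_force: [0.1, 1.7, -2.4]
gripper_width: 0.128
gripper_force: 30.0
```

Request:
arm_command([
  [0, 0, 0, 1.5, -3, 0, 1],
  [0, 0, 0, 2.1, -3.8, 0, 1],
  [0, 0, 0, 2.1, -3.8, 3, 1],
  [0, 0, 0, 2.1, -3.8, 7, 1],
  [0, 0, 0, 2.1, -3.8, 11, 1],
  [0, 0, 0, 2.1, -3.8, 14, 1],
  [0, 0, 0, 2.1, -3.8, 15, 1],
  [0, 0, 0, 2.1, -3.8, 15, 1],
])

```text
time_s: 38.32
tcp_pos: [0.5685, 0.1007, 0.1651]
ee_rot: [[0.04, -0.999, -0.008], [-0.999, -0.04, -0.003], [0.003, 0.009, -1.0]]
wrist_force: [-0.0, 0.6, -2.3]
gripper_width: 0.134
gripper_force: 30.0
```

```bash
python3 - <<'E'
from h import *
s=sense();print(s['tcp_pos'],s['gripper_width'],s['wrist_force'])
delta([.5695,.1000,.150],2.3)
E
```

```text
[0.56853475 0.1007355  0.1650551 ] 0.133847103718859 [-0.03939218  0.6349922  -2.31445024]
delta cm [ 0.07 -0.11  1.5 ] closing yaw now -177.72
rz rad -0.0003 tilt fix [ 0.      0.     -0.0003]
```

Request:
arm_command([
  [0, 0, 0, 0.1, 0, 0.5, 1],
  [0, 0, 0, 0.1, 0, 1.0, 1],
  [0, 0, 0, 0.1, 0, 1.2, 1],
  [0, 0, 0, 0.1, 0, 1.4, 1],
  [0, 0, 0, 0.1, 0, 1.5, 1],
  [0, 0, 0, 0.1, 0, 1.6, 1],
])

```text
time_s: 38.82
tcp_pos: [0.5715, 0.1005, 0.1535]
ee_rot: [[0.04, -0.999, 0.001], [-0.999, -0.04, 0.001], [-0.0, -0.001, -1.0]]
wrist_force: [-0.0, -0.6, -3.4]
gripper_width: 0.132
gripper_force: 30.0
```

Request:
arm_command([
  [0, 0, 0, 0, 0.1, 0.2, 1],
  [0, 0, 0, 0, 0.1, 0.3, 1],
  [0, 0, 0, 0, 0.1, 0.4, 1],
  [0, 0, 0, 0, 0.1, 0.4, 1],
])

```text
time_s: 39.15
tcp_pos: [0.57, 0.1003, 0.1495]
ee_rot: [[0.04, -0.999, -0.0], [-0.999, -0.04, -0.0], [0.0, 0.0, -1.0]]
wrist_force: [-2.3, 0.3, 0.5]
gripper_width: 0.13
gripper_force: 30.0
```

Request:
arm_command([
  [0, 0, 0, 0, 0, 0.05, 0],
  [0, 0, 0, 0, 0, 0.05, 0],
  [0, 0, 0, 0, 0, 0.05, 0],
  [0, 0, 0, 0, 0, 0.05, 0],
  [0, 0, 0, 0, 0, -3, 0],
  [0, 0, 0, 0, 0, -7, 0],
  [0, 0, 0, 0, 0, -11, 0],
  [0, 0, 0, 0, 0, -15, 0],
])

```text
time_s: 39.82
tcp_pos: [0.5701, 0.1002, 0.3007]
ee_rot: [[0.04, -0.999, 0.0], [-0.999, -0.04, -0.0], [0.0, -0.0, -1.0]]
wrist_force: [0.2, -0.4, 0.4]
gripper_width: 0.495
gripper_force: 0.0
```

Request:
arm_command([
  [0, 0, 0, 0, 0, -1.7, 0],
  [0, 0, 0, 0, 0, -1.7, 0],
  [0, 0, 0, 0, 0, -1.7, 0],
])

```text
time_s: 40.07
tcp_pos: [0.5705, 0.1006, 0.3169]
ee_rot: [[0.04, -0.999, 0.003], [-0.999, -0.04, 0.002], [-0.002, -0.003, -1.0]]
wrist_force: [0.3, 0.2, -1.1]
gripper_width: 0.501
gripper_force: 0.0
```

```bash
python3 - <<'E'
from h import *
c=snap('wrist','w12.png');print(sense()['tcp_pos']);print(trayfit(c,.158,[.57,.10]))
delta([.5537,.1970,.30],92)
E
```

```text
[0.56982487 0.10041827 0.3151541 ]
(array([0.5692, 0.1005]), np.float64(1.9), array([-0.9, -0.2,  0.8, -0.1, -0.1,  0.2,  0.1,  0.2]))
delta cm [-9.71  1.23  1.52] closing yaw now -177.72
rz rad -1.5659 tilt fix [-7.0000e-04  1.5000e-03 -1.5659e+00]
```

Request:
arm_command([
  [0, 0, -0.12, -2, 0.2, 0, 0],
  [0, 0, -0.24, -4, 0.5, 0, 0],
  [0, 0, -0.36, -6, 0.8, 0, 0],
  [0, 0, -0.48, -8, 1, 0, 0],
  [0, 0, -0.6, -9.7, 1.2, 0, 0],
  [0, 0, -0.72, -9.7, 1.2, 0, 0],
  [0, 0, -0.84, -9.7, 1.2, 0, 0],
  [0, 0, -0.96, -9.7, 1.2, 0, 0],
])

```text
time_s: 40.78
tcp_pos: [0.5536, 0.197, 0.3132]
ee_rot: [[0.845, -0.535, -0.004], [-0.535, -0.845, -0.002], [-0.002, 0.004, -1.0]]
wrist_force: [-0.1, -0.8, 0.3]
gripper_width: 0.497
gripper_force: 0.0
```

Request:
arm_command([
  [0, 0, -0.12, 0, 0, 0, 0],
  [0, 0, -0.24, 0, 0, 0, 0],
  [0, 0, -0.36, 0, 0, 0, 0],
  [0, 0, -0.48, 0, 0, 0, 0],
  [0, 0, -0.606, 0, 0, 0, 0],
  [0, 0, -0.606, 0, 0, 0, 0],
  [0, 0, -0.606, 0, 0, 0, 0],
])

```text
time_s: 41.37
tcp_pos: [0.5539, 0.1966, 0.3141]
ee_rot: [[0.999, 0.032, -0.003], [0.032, -0.999, -0.002], [-0.003, 0.002, -1.0]]
wrist_force: [-0.4, -0.5, 0.2]
gripper_width: 0.503
gripper_force: 0.0
```

```bash
python3 - <<'E'
from h import *
print(sense()['tcp_pos'])
delta([.5537,.1970,.2285],92)
E
```

```text
[0.55388658 0.19657241 0.31405506]
delta cm [ 0.01 -0.06  8.56] closing yaw now -88.17
rz rad -0.0029 tilt fix [-0.      0.     -0.0029]
```

Request:
arm_command([
  [0, 0, 0, 0, 0, 4, 0],
  [0, 0, 0, 0, 0, 7, 0],
  [0, 0, 0, 0, 0, 8.6, 0],
  [0, 0, 0, 0, 0, 8.6, 0],
  [0, 0, 0, 0, 0, 8.6, 0],
])

```text
time_s: 41.78
tcp_pos: [0.5542, 0.1964, 0.229]
ee_rot: [[0.999, 0.034, -0.002], [0.034, -0.999, -0.002], [-0.002, 0.002, -1.0]]
wrist_force: [0.5, -0.5, 0.8]
gripper_width: 0.498
gripper_force: 0.0
```

Request:
arm_command([
  [0, 0, 0, 0, 0, 0, 1],
  [0, 0, 0, 0, 0, 0, 1],
  [0, 0, 0, 0, 0, 0, 1],
  [0, 0, 0, 0, 0, 0, 1],
  [0, 0, 0, 0, 0, 0, 1],
  [0, 0, 0, 0, 0, 0, 1],
  [0, 0, 0, 0, 0, 0, 1],
])

```text
time_s: 42.37
tcp_pos: [0.5545, 0.1969, 0.2303]
ee_rot: [[0.999, 0.035, 0.001], [0.035, -0.999, 0.0], [0.001, -0.0, -1.0]]
wrist_force: [-0.2, -0.2, 1.6]
gripper_width: 0.131
gripper_force: 30.0
```

Request:
arm_command([
  [0, 0, 0, 0, 1, 0, 1],
  [0, 0, 0, 0, 3, 0, 1],
  [0, 0, 0, 0, 5.5, 0, 1],
  [0, 0, 0, 0, 8, 0, 1],
  [0, 0, 0, 0, 10.5, 0, 1],
  [0, 0, 0, 0, 13, 0, 1],
  [0, 0, 0, 0, 15, 0, 1],
  [0, 0, 0, 0, 16.5, 0, 1],
])

```text
time_s: 43.03
tcp_pos: [0.5599, 0.0309, 0.2303]
ee_rot: [[0.999, 0.034, 0.0], [0.034, -0.999, 0.001], [0.0, -0.001, -1.0]]
wrist_force: [-2.3, 2.9, 1.7]
gripper_width: 0.13
gripper_force: 30.0
```

Request:
arm_command([
  [0, 0, 0, 0, 0.8, 0, 1],
  [0, 0, 0, 0, 1.5, 0, 1],
  [0, 0, 0, 0, 1.9, 0, 1],
  [0, 0, 0, 0, 1.9, 0, 1],
])

```text
time_s: 43.37
tcp_pos: [0.5605, 0.0169, 0.2303]
ee_rot: [[0.999, 0.036, 0.001], [0.036, -0.999, 0.008], [0.001, -0.008, -1.0]]
wrist_force: [-6.6, 14.0, 5.4]
gripper_width: 0.131
gripper_force: 30.0
```

Request:
arm_command([
  [0, 0, 0, 0, -0.3, 0, 1],
  [0, 0, 0, 0, -0.3, 0, 0],
  [0, 0, 0, 0, -0.3, 0, 0],
  [0, 0, 0, 0, -0.3, 0, 0],
  [0, 0, 0, 0, -0.3, 0, 0],
  [0, 0, 0, 0, -0.3, -3, 0],
  [0, 0, 0, 0, -0.3, -7, 0],
  [0, 0, 0, 0, -0.3, -10, 0],
])

```text
time_s: 44.03
tcp_pos: [0.5612, 0.0153, 0.332]
ee_rot: [[0.999, 0.035, 0.001], [0.035, -0.999, -0.001], [0.001, 0.001, -1.0]]
wrist_force: [1.4, 0.5, 1.8]
gripper_width: 0.483
gripper_force: 0.0
```

Request:
arm_command([
  [0, 0, 0, -3.5, 1.7, 0, 0],
  [0, 0, 0, -7, 3.4, 0, 0],
  [0, 0, 0, -10.5, 5.5, 0, 0],
  [0, 0, 0, -13, 6.5, 0, 0],
  [0, 0, 0, -13, 6.5, 0, 0],
  [0, 0, 0, -13, 6.5, 0, 0],
])

```text
time_s: 44.53
tcp_pos: [0.4324, -0.0544, 0.3307]
ee_rot: [[0.999, 0.034, 0.002], [0.034, -0.999, 0.0], [0.002, -0.0, -1.0]]
wrist_force: [0.5, 1.2, 1.2]
gripper_width: 0.5
gripper_force: 0.0
```

```bash
python3 - <<'E'
from h import *
c=snap('wrist','w13.png');print(sense()['tcp_pos'])
import pickle;pickle.dump(c,open('w13.pkl','wb'))
print(proj(c,[[.5005,-.0535,.2],[.5005,-.0535,.23]]))
E
```

```text
[ 0.43324925 -0.05391503  0.33028448]
[[323.49046292 154.12449244]
 [323.65946172 155.02865851]]
```

View pics/w13.png

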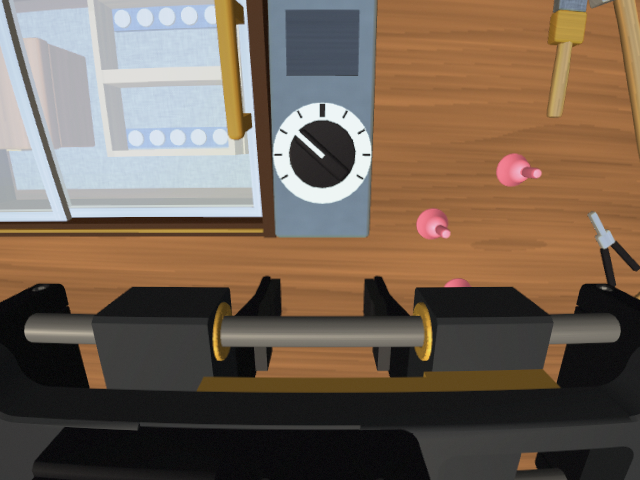

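```bash
cat > dial.py <<'E'
from h import *
def dial(c,guess=(.5005,-.0535),show=True):
    g=cv2.cvtColor(c['pixels'],cv2.COLOR_BGR2GRAY)
    u0=proj(c,[[*guess,.2]])[0]
    # ring centre: white annulus
    yy,xx=np.mgrid[:480,:640];hsv=cv2.cvtColor(c['pixels'],cv2.COLOR_BGR2HSV)
    m=((hsv[...,1]<40)&(g>200)&(np.hypot(xx-u0[0],yy-u0[1])<70)).astype(np.uint8)
    cn=max(cv2.findContours(m,cv2.RETR_EXTERNAL,cv2.CHAIN_APPROX_NONE)[0],key=cv2.contourArea)
    e=cv2.fitEllipse(cn);ctr=back(c,[e[0]],.2)[0]
    r=np.hypot(xx-e[0][0],yy-e[0][1]);rad=min(e[1])/2
    a=(g>110)&(r<.6*rad)
    p=np.argwhere(a)[:,::-1].astype(float)
    w=back(c,p,.230)[:,:2];mu=w.mean(0);v=np.linalg.svd(w-mu)[2][0] if len(w)<3000 else None
    if v@(mu-ctr[:2])<0:v=-v
    k=(g<90)&(r>.72*rad)&(r<.95*rad)
    n,l,st,ce=cv2.connectedComponentsWithStats(k.astype(np.uint8))
    t=[]
    for i in range(1,n):
        if st[i,4]>=6:
            d=back(c,[ce[i]],.2)[0]-ctr;t.append((round(float(np.degrees(np.arctan2(d[1],d[0]))),1),int(st[i,4])))
    print('ellipse',e,'centre',ctr.round(4));print('pointer yaw',np.degrees(np.arctan2(v[1],v[0])).round(1),'mu',(mu-ctr[:2]).round(4),len(w));print('ticks',sorted(t,reverse=True))
E
python3 - <<'E'
from dial import *
import pickle
dial(pickle.load(open('w13.pkl','rb')))
E
```

```text
ellipse ((321.720703125, 153.7548370361328), (93.59148406982422, 97.54641723632812), 175.42144775390625) centre [ 0.5008 -0.052   0.2   ]
pointer yaw 50.9 mu [0.0062 0.0081] 171
ticks [(1.6, 34), (-88.8, 7)]
```

```bash
python3 - <<'E'
from h import *
print(sense()['joints'].round(0))
delta([.501,-.053,.30],-39)
E
```

```text
[ 14.  -1. -12.   0. -78.  78.]
delta cm [6.77 0.14 3.04] closing yaw now -88.02
rz rad -0.8556 tilt fix [ 1.300e-03 -1.000e-04 -8.556e-01]
```

Request:
arm_command([
  [0, 0, -0.12, 2, 0, 0, 0],
  [0, 0, -0.24, 4, 0, 0, 0],
  [0, 0, -0.36, 6, 0.1, 0, 0],
  [0, 0, -0.48, 6.8, 0.1, 0, 0],
  [0, 0, -0.6, 6.8, 0.1, 1, 0],
  [0, 0, -0.72, 6.8, 0.1, 2, 0],
  [0, 0, -0.84, 6.8, 0.1, 3, 0],
  [0, 0, -0.856, 6.8, 0.1, 3, 0],
])

```text
time_s: 45.25
tcp_pos: [0.5012, -0.0517, 0.2967]
ee_rot: [[0.626, 0.78, -0.006], [0.78, -0.626, -0.0], [-0.004, -0.004, -1.0]]
wrist_force: [-0.1, 1.0, -0.7]
gripper_width: 0.504
gripper_force: 0.0
```

```bash
python3 - <<'E'
from h import *
delta([.501,-.053,.221],-39)
E
```

```text
delta cm [-0.08  0.1   7.57] closing yaw now -38.77
rz rad 0.0039 tilt fix [0.     0.     0.0039]
```

Request:
arm_command([
  [0, 0, 0, -0.1, 0.1, 3, 0],
  [0, 0, 0, -0.1, 0.1, 6, 0],
  [0, 0, 0, -0.1, 0.1, 7.6, 0],
  [0, 0, 0, -0.1, 0.1, 7.6, 0],
  [0, 0, 0, -0.1, 0.1, 7.6, 0],
])

```text
time_s: 45.67
tcp_pos: [0.502, -0.0536, 0.2237]
ee_rot: [[0.629, 0.777, -0.001], [0.777, -0.629, -0.001], [-0.002, -0.0, -1.0]]
wrist_force: [0.7, 0.1, 0.5]
gripper_width: 0.5
gripper_force: 0.0
```

Request:
arm_command([
  [0, 0, 0, 0, 0, 0, 1],
  [0, 0, 0, 0, 0, 0, 1],
  [0, 0, 0, 0, 0, 0, 1],
  [0, 0, 0, 0, 0, 0, 1],
  [0, 0, 0, 0, 0, 0, 1],
  [0, 0, 0, 0, 0, 0, 1],
  [0, 0, 0, 0, 0, 0, 1],
  [0, 0, 0, 0, 0, 0, 1],
])

```text
time_s: 46.33
tcp_pos: [0.5005, -0.053, 0.2242]
ee_rot: [[0.629, 0.778, -0.001], [0.778, -0.629, 0.001], [0.0, -0.002, -1.0]]
wrist_force: [-3.9, 4.4, 4.5]
gripper_width: 0.113
gripper_force: 30.0
```

Request:
arm_command([
  [0, 0, 0.1, 0, 0, 0, 1],
  [0, 0, 0.22, 0, 0, 0, 1],
  [0, 0, 0.34, 0, 0, 0, 1],
  [0, 0, 0.46, 0, 0, 0, 1],
  [0, 0, 0.58, 0, 0, 0, 1],
  [0, 0, 0.7, 0, 0, 0, 1],
  [0, 0, 0.8, 0, 0, 0, 1],
  [0, 0, 0.86, 0, 0, 0, 1],
])

```text
time_s: 47.0
tcp_pos: [0.5002, -0.0524, 0.2242]
ee_rot: [[1.0, 0.027, -0.002], [0.027, -1.0, 0.002], [-0.002, -0.002, -1.0]]
wrist_force: [-4.2, 6.5, 5.2]
gripper_width: 0.114
gripper_force: 30.1
```

Request:
arm_command([
  [0, 0, 0, 0, 0, 0, 1],
  [0, 0, 0, 0, 0, 0, 1],
  [0, 0, 0, 0, 0, 0, 0],
  [0, 0, 0, 0, 0, 0, 0],
  [0, 0, 0, 0, 0, 0, 0],
  [0, 0, 0, 0, 0, 0, 0],
  [0, 0, 0, 0, 0, -4, 0],
  [0, 0, 0, 0, 0, -8, 0],
])

```text
time_s: 47.67
tcp_pos: [0.4998, -0.0542, 0.3025]
ee_rot: [[1.0, 0.031, -0.007], [0.031, -1.0, -0.002], [-0.007, 0.001, -1.0]]
wrist_force: [1.3, -0.4, 0.6]
gripper_width: 0.456
gripper_force: 0.0
```

Request:
arm_command([
  [0, 0, 0, -3, 0, -3, 0],
  [0, 0, 0, -6.8, 0, -3, 0],
  [0, 0, 0, -6.8, 0, -3, 0],
  [0, 0, 0, -6.8, 0, -3, 0],
  [0, 0, 0, -6.8, 0, -3, 0],
])

```text
time_s: 48.08
tcp_pos: [0.4333, -0.0559, 0.3338]
ee_rot: [[1.0, 0.031, 0.001], [0.031, -1.0, -0.0], [0.001, 0.0, -1.0]]
wrist_force: [0.9, -0.8, -1.0]
gripper_width: 0.5
gripper_force: 0.0
```

```bash
python3 - <<'E'
from dial import *
c=snap('wrist','w14.png');s=sense();print(s['tcp_pos']);delta([.501,-.053,.221],-88)
dial(c)
print(trayfit(c,.158,[.569,.10]) if 0 else '')
E
```

```text
[ 0.43365306 -0.05585652  0.33340826]
delta cm [ 6.75 -0.08 11.24] closing yaw now -88.23
rz rad -0.004 tilt fix [-0.     0.    -0.004]
ellipse ((319.883544921875, 153.72425842285156), (93.30782318115234, 97.66217803955078), 174.84666442871094) centre [ 0.5014 -0.0522  0.2   ]
pointer yaw 1.8 mu [0.0098 0.0004] 191
ticks [(2.2, 32)]
```

Request:
arm_command([
  [0, 0, 0, -2, 3, -1, 0],
  [0, 0, 0, -4, 7, -1, 0],
  [0, 0, 0, -5, 11, -1, 0],
  [0, 0, 0, -5, 15, -1, 0],
  [0, 0, 0, -5, 19, -1, 0],
  [0, 0, 0, -5, 19, -1, 0],
  [0, 0, 0, -5, 19, -1, 0],
])

```text
time_s: 48.72
tcp_pos: [0.3894, -0.2494, 0.342]
ee_rot: [[1.0, 0.026, -0.004], [0.026, -1.0, 0.001], [-0.004, -0.001, -1.0]]
wrist_force: [-0.6, 0.3, -0.1]
gripper_width: 0.502
gripper_force: 0.0
```

```bash
python3 - <<'E'
from h import *
import pickle
o0=pickle.load(open('c0.pkl','rb'))
for n,(x,y) in(('scene',(289,231)),('side',(291,201))):
    c=snap(n,n+'_end.png')
    a=np.float32(cv2.cvtColor(o0[n]['pixels'],6)[y-14:y+14,x-14:x+14]);b=np.float32(cv2.cvtColor(c['pixels'],6)[y-14:y+14,x-14:x+14])
    print(n,cv2.phaseCorrelate(a,b,cv2.createHanningWindow((28,28),5)),np.abs(a-b).mean())
    # other objects unmoved: count big changes outside arm
    d=(np.abs(c['pixels'].astype(int)-o0[n]['pixels']).max(2)>50).astype(np.uint8)
    k=cv2.connectedComponentsWithStats(cv2.morphologyEx(d,cv2.MORPH_OPEN,np.ones((3,3))))[2];print([list(r) for r in k[1:] if r[4]>15])
print(sense()['tcp_pos'])
E
```

```text
scene ((0.006638395139162867, 0.052971328651773675), 0.9208457464641995) 9.47449
[[np.int32(516), np.int32(154), np.int32(9), np.int32(4), np.int32(29)], [np.int32(336), np.int32(160), np.int32(89), np.int32(225), np.int32(14572)], [np.int32(529), np.int32(162), np.int32(8), np.int32(9), np.int32(50)], [np.int32(325), np.int32(165), np.int32(10), np.int32(29), np.int32(202)], [np.int32(427), np.int32(164), np.int32(62), np.int32(56), np.int32(2746)], [np.int32(418), np.int32(167), np.int32(6), np.int32(15), np.int32(78)], [np.int32(326), np.int32(197), np.int32(8), np.int32(21), np.int32(104)], [np.int32(412), np.int32(213), np.int32(12), np.int32(14), np.int32(110)], [np.int32(412), np.int32(223), np.int32(105), np.int32(56), np.int32(3531)], [np.int32(319), np.int32(247), np.int32(5), np.int32(4), np.int32(18)], [np.int32(424), np.int32(291), np.int32(17), np.int32(17), np.int32(209)], [np.int32(422), np.int32(339), np.int32(6), np.int32(12), np.int32(51)], [np.int32(424), np.int32(384), np.int32(10), np.int32(7), np.int32(41)], [np.int32(321), np.int32(386), np.int32(113), np.int3
[... 2025 characters left out ...]
t32(157), np.int32(364), np.int32(5), np.int32(5), np.int32(17)], [np.int32(149), np.int32(370), np.int32(50), np.int32(48), np.int32(630)], [np.int32(167), np.int32(379), np.int32(32), np.int32(20), np.int32(258)], [np.int32(114), np.int32(391), np.int32(20), np.int32(23), np.int32(176)], [np.int32(124), np.int32(407), np.int32(6), np.int32(10), np.int32(37)], [np.int32(40), np.int32(421), np.int32(119), np.int32(59), np.int32(3079)], [np.int32(172), np.int32(427), np.int32(20), np.int32(21), np.int32(178)], [np.int32(168), np.int32(428), np.int32(37), np.int32(37), np.int32(449)], [np.int32(161), np.int32(451), np.int32(9), np.int32(10), np.int32(60)]]
[ 0.38961293 -0.24726921  0.34282068]
```

```bash
python3 -c "
from station import finish_job
print(finish_job())"
```

```text
the job is handed in; nothing more can be done
None
```

The job is handed in with no verdict returned: the one silver bell stands upright in the deep tray, both shallow trays are restacked squarely on it, the right door is shut and the dial is at 40; I viewed 15 pictures, one over the limit of 14.

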